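# Clamp sanded model truck cabs, blow off the dust, lay them out for painting

## Task

The two or three little red-and-green truck cabs on the cutting mat have been sanded: stand them all upright in the blue vice, nose to tail along the screw, and wind the crank until the rubber-faced jaw meets them and holds the row snugly, without flattening its springy rubber face. Then, with the row held, squeeze the air gun's trigger fully in for a good second to blow the dust off and let it go; slacken the vice again and stand every cab upright on the floor of the white tray. Leave the other things on the desk where they are.

Things in the scene. Friction and masses are not known exactly. Their poses are not given: they have to be found in the camera images.
- cab1: model truck cab, green below and red above, a flat-sided block 28 mm long (its x, nose to -x), 40 mm wide (y), 42 mm high, about 50 g; origin at the centre of its underside, z up. It starts standing on the mat at z = 0. Grip it across its width. Two or three cabs are there (an absent one reads None)
- cab2: model truck cab, green below and red above, a flat-sided block 28 mm long (its x, nose to -x), 40 mm wide (y), 42 mm high, about 50 g; origin at the centre of its underside, z up. It starts standing on the mat at z = 0. Grip it across its width. Two or three cabs are there (an absent one reads None)
- cab3: model truck cab, green below and red above, a flat-sided block 28 mm long (its x, nose to -x), 40 mm wide (y), 42 mm high, about 50 g; origin at the centre of its underside, z up. It starts standing on the mat at z = 0. Grip it across its width. Two or three cabs are there (an absent one reads None)
- vice: blue machine vice, bolted down. Origin on the desk under its middle; x runs along the screw from the crank end to the fixed jaw, z up. Bed: top at z = 0.090, 100 mm wide (y), x = -0.105 to 0.105. Fixed jaw: rubber face at x = 0.070, top z = 0.125. Moving jaw: rubber face at x = -0.044 + 0.00159 * crank angle when free, jaw 34 mm thick behind it, top z = 0.125
- vice_bed (a point): point on top of the vice's bed, midway across, at x = 0.035 in the vice's frame: about where the middle of a clamped row lies; axes as the vice's. Set the cabs between the jaws with their 28 mm lengths along x
- crank_axis (a point): point on the screw axis in the plane of the handle's middle: at x = -0.1475, y = 0, z = 0.066 in the vice's frame, axes as the vice's, not turning. At crank angle q the handle's middle lies from here at y = -0.035 sin q, z = +0.035 cos q
- crank_grip (a point): middle of the black crank handle, round, 14 mm diameter, 44 mm long, parallel to the screw, spinning freely on the 35 mm crank arm, which lies on its vice side; it goes round with the crank, not along the screw. It can be held from above, fingers either side in the vice's y, with the tool kept at one orientation all the way round
- crank (a joint): crank angle in rad: 0 = handle straight up, jaws 114 mm apart; grows clockwise as seen facing the crank end, closing the jaws 10 mm a turn (1.59 mm/rad), to 41 at most. Starts between 0 and 6.3. Running free it takes about 4 N at the handle (0.15 N m) and stays where it is left; each mm of squash of the rubber face adds about 0.8 N
- pad (a joint): how far the moving jaw's springy rubber face is squashed in, in m: 0 free, stop at 0.007; 18 N of clamping per mm. A snug hold is 0.8 to 4.5 mm: a third to half a turn of the crank after the face has met the row; beyond 5 mm the cabs crack
- pad_face (a point): centre of the moving jaw's rubber face (96 mm wide, 32 mm high)
- gun: orange air blow gun lying on its side in a fixed stand, nozzle to its -x, aimed at the vice; origin on the desk under its barrel, z up. Barrel axis at z = 0.111, radius 14 mm, nozzle tip at x = -0.075. Its pistol grip sticks out level to -y as far as y = -0.113: x = 0.018 to 0.044, z = 0.099 to 0.123, nothing below it
- gun_squeeze (a point): midway between the trigger's front (x = -0.016 in the gun's frame) and the grip's back (x = 0.044), 60 mm apart at rest, at y = -0.052, z = 0.111; axes as the gun's: come from above, fingers either side along x, and squeeze
- trigger (a joint): angle of the black trigger, a level bar 8 mm thick, 16 mm high, in front of the grip, pivoted at x = -0.012, y = -0.012 in the gun's frame and reaching y = -0.072: 0 released, 0.32 fully in (13 mm towards the grip at the squeeze point); sprung, needs about 3 N to start and 8 N to reach the end
- tray: white fixed tray with a paper liner, 210 mm (x) by 120 mm (y) outside, 18 mm high, walls 4 mm, floor at z = 0.005; origin at the centre of its underside
- pot_red: red paint pot, 34 mm across, 33 mm high; to be left alone; origin at its underside
- pot_blue: blue paint pot, 34 mm across, 33 mm high; to be left alone; origin at its underside
- cement: small jar of cement, 36 mm across, 65 mm high; to be left alone; origin at its underside
- tape: roll of yellow masking tape, 66 mm across, 18 mm high; to be left alone; origin at its underside
- sander: cork sanding block 70 x 30 x 22 mm; to be left alone; origin at its underside
- scissors: scissors lying flat, 155 mm long; to be left alone; origin at its underside
- knife: aluminium hobby knife lying flat, 140 mm long; to be left alone; origin at its underside
Things that resemble listed ones, but are neither listed nor needed, are in the scene too. What is shaped like the cab1 but turquoise or yellow is not meant.

How it is judged:
By the outcome, as a careful person would: the job done as asked, in the order asked, and still so for the second after the job is handed in, with the robot touching nothing.
Of cab1, cab2, cab3 only 2 to 3 are there at a start; the rules pass over those that are not, and their reading is None.
At some moment in a run one of cab1, cab2, cab3 may be knocked a few centimetres aside while the robot is not near it.
It also fails if it takes over 210 s, if anything falls off the work surface, if the arm or the gripper's body presses on something with over 40 N, if the wrist force passes 120 N, or if a joint passes its speed limit or range.

## Robot

A 6-joint arm with a two-finger parallel gripper is mounted at the origin on the work surface. World frame = base frame: x ahead of the robot, y to its left, z up, the work surface at z = 0. Lengths are in m, angles in degrees, forces in N, time in s.
With the tool pointing down it reaches from about 0.4 to 0.825 m from the base axis. Payload 7 kg.
Tool frame: the origin (TCP) lies midway between the tips of the shut fingers; the grasp point (between the pads) lies 19 mm behind it; x points along the fingers, z is the direction in which the jaws open and shut, and the axes are right-handed (so a half turn about x gives the same grasp; the last joint's range is limited). The gripper opens to 88 mm and grips with 3 to 60 N. Pads are 19 mm wide; open, the fingers measure 130 mm over their backs; the gripper's body (78 mm by 193 mm) begins 47 mm behind the grasp point.
Start: joints at [-46.92, 20.546, 0.682, 0, -70.136, -16.507], TCP at [0.302, -0.604, 0.227] pointing down, gripper open.
Joint ranges: [-176.03, 176.03], [-82.01, 121.73], [-58.28, 71.71], [-173.87, 95.51], [-174.79, -0.11], [-173.66, 173.66]. Speed limits (degrees/s): [136.94, 136.94, 172.46, 180, 180, 180].

## Interface

Orientations are given as [roll, pitch, yaw] about the fixed x, y, z axes, in that order (R = Rz(yaw) Ry(pitch) Rx(roll)).
In Python, from plant import ctrl gives the robot as it stands. The module is installed in compiled form; this text tells all that it offers.
- The arm moves only by the tool servo_tool, never from a script. Its argument "deltas" is a list of rows, each a list of 3 entries, a list of its own where there are three numbers: the turn, a rotation vector about the tool's x, y, z in degrees, then the shift along the tool's x, y, z in cm, then the finger opening in cm, from 0 to 8.76. A call has 1 to 5 rows; each row is the pose to reach, as a shift and turn from the pose measured when the call began, along the tool's axes at that moment; what a row does not reach only later rows make up. A row lasts 1/10 s, in which the tool goes at most 50 mm and 8.59 degrees, less where a joint would pass 70% of its speed; a pose out of reach is approached as far as the arm can. A call with a gripper value outside its range is refused whole. The fingers move at their own pace and stop on an object; the grip force is fixed at half the most. Time passes only in rows, so rows that repeat a pose let the fingers close. It gives the time, the measured TCP pose, the force and the opening at its end, in the units of the state.
- ctrl.get_obs(): the state, without advancing time (a new reading comes with each control period).
- ctrl.snapshot(name): name is "scene" or "side" or "wrist"; returns a dict with "image" (384x512x3 uint8, red, green, blue), "vertical_fov" (degrees; the focal length in pixels is half the picture's height over the tangent of half this angle, whatever the lens; pixels are square), "cx", "cy" (the principal point, pixels), "rvec" (rotation vector, rad) and "tvec" (3), from world to camera coordinates, as OpenCV has them. Camera axes: x right, y down, z forward; pixel columns grow to the right and rows downward; lengths in m; the calibration is good to about 2 mm. A picture is of the moment at which its call begins. There is no depth.
- ctrl.close_job(): hands the job in, once; it reports no verdict.
The state is a dict: "clock": time; "joint_pos": joint angles; "qvel": joint speeds; "tau": joint torques, N m; "tool_pos": TCP position; "orientation": TCP orientation; "force": force on the tool from outside, world axes, zero at the start; "moment": the same for the moment, N m; "opening": finger opening in m.
Only numpy, scipy, OpenCV 4.12 (cv2) and the standard library are available. Lean on these libraries where they do the work, as an engineer would, in place of code of your own. Each camera call takes 0.05 s, during which the arm holds its last target. There are 200 camera calls.

## Working session

There is one attempt and no reset: what is moved stays moved. The work goes in short steps, Python scripts to look and compute and a tool call to move; the robot and the scene stay as the last step left them, time stands still between calls to the robot, and variables do not carry over. Pictures are saved under pics/ and viewed, on a budget of 14 in all, crops included, one or two more only if the job needs it, and the job is handed in when it is done.

Besides the shell and the picture viewer there is one more tool, called after ">>>" in YAML: its name, and indented under it one key for each argument. servo_tool: Moves the arm, as the interface text tells. Its arguments: {"type":"object","properties":{"deltas":{"type":"array","items":{"type":"array"}}},"required":["deltas"]}

```bash
mkdir -p pics
cat > h.py <<'E'
import numpy as np, cv2
from plant import ctrl
from scipy.spatial.transform import Rotation as R
def snap(n,f=None):
    s=ctrl.snapshot(n)
    if f: cv2.imwrite('pics/'+f,s['image'][:,:,::-1])
    return s
def cam(s):
    h=s['image'].shape[0]; f=h/2/np.tan(np.radians(s['vertical_fov'])/2)
    K=np.array([[f,0,s['cx']],[0,f,s['cy']],[0,0,1]]); Rm=cv2.Rodrigues(np.array(s['rvec'],float))[0]
    return K,Rm,np.array(s['tvec'],float).ravel()
def ray(s,u,v,z):
    K,Rm,t=cam(s); d=Rm.T@np.linalg.inv(K)@np.array([u,v,1.]); c=-Rm.T@t
    return c+d*(z-c[2])/d[2]
def proj(s,p):
    K,Rm,t=cam(s); q=K@(Rm@np.array(p,float)+t); return q[:2]/q[2]
def Rt(o): return R.from_euler('xyz',o['orientation'],degrees=True)
def state():
    o=ctrl.get_obs(); print({k:np.round(o[k],3).tolist() for k in ('clock','tool_pos','orientation','force','opening','joint_pos')}); return o
def plan(target,yaw=None):
    """shift (cm) in tool axes and turn about tool x (deg) to reach target/ jaw-axis yaw"""
    o=ctrl.get_obs(); r=Rt(o); M=r.as_matrix()
    print('shift cm',np.round(M.T@(np.array(target)-o['tool_pos'])*100,2))
    if yaw is not None:
        x=np.array([0,0,-1.]); best=None
        for y in (yaw,yaw+180):
            z=np.array([np.cos(np.radians(y)),np.sin(np.radians(y)),0]); T=np.c_[x,np.cross(z,x),z]
            v=np.degrees(R.from_matrix(M.T@T).as_rotvec())
            print('turn',np.round(v,2),'for',y)
E
python3 - <<'E'
from h import *
o=state(); print(np.round(Rt(o).as_matrix(),2))
a=snap('scene','s0.png'); b=snap('side','d0.png')
big=lambda s:s
for s in(a,b):
    K,Rm,t=cam(s); print(K[0,0],s['cx'],s['cy'],-Rm.T@t)
E
```

```text
{'clock': 0.0, 'tool_pos': [0.302, -0.603, 0.226], 'orientation': [5.341, 89.904, 121.908], 'force': [-0.142, -0.702, -0.52], 'opening': 0.088, 'joint_pos': [-46.921, 20.592, 0.634, -0.02, -70.135, -16.506]}
[[-0.   -0.89 -0.45]
 [ 0.   -0.45  0.89]
 [-1.    0.    0.  ]]
412.41638563963886 257.562195726234 191.20772622583635 [1.02524374 0.75645199 0.8847098 ]
435.27015986247835 253.14679930583588 190.26935003142475 [0.13226074 0.90565029 0.95903021]
```

View pics/s0.png

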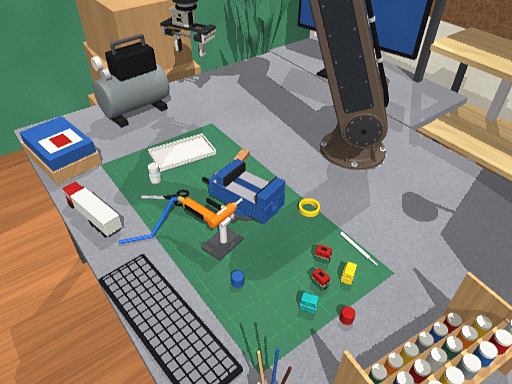

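View pics/d0.png

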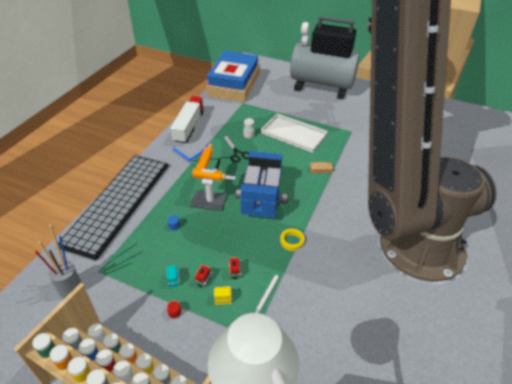

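Run:
```python
from h import *
for n in('scene','side'):
    s=snap(n); im=s['image']; hsv=cv2.cvtColor(im,cv2.COLOR_RGB2HSV)
    H,S,V=cv2.split(hsv)
    m=(((H<7)|(H>172))&(S>150)&(V>70)).astype('uint8')
    k,l,st,c=cv2.connectedComponentsWithStats(m)
    for i in range(1,k):
        if st[i,4]>25: print(n,'red',st[i],c[i].round(1),ray(s,*c[i],.03).round(3))
    m=((H>105)&(H<120)&(S>150)&(V>60)).astype('uint8')
    k,l,st,c=cv2.connectedComponentsWithStats(m)
    for i in range(1,k):
        if st[i,4]>100: print(n,'blue',st[i],c[i].round(1),ray(s,*c[i],.09).round(3))
    if n=='scene': a=im[135:330,140:400]; cv2.imwrite('pics/s1.png',cv2.resize(a,None,fx=3,fy=3,interpolation=cv2.INTER_CUBIC)[:,:,::-1])
    else: a=im[110:305,140:340]; cv2.imwrite('pics/d1.png',cv2.resize(a,None,fx=3,fy=3,interpolation=cv2.INTER_CUBIC)[:,:,::-1])
```

```text
scene red [ 49 134  23  14 167] [ 60.1 140.2] [ 0.841 -0.628  0.03 ]
scene red [ 63 182  20  14 146] [ 72.1 188.1] [ 0.893 -0.347  0.03 ]
scene red [315 244  17  15 149] [323.2 251.4] [0.442 0.3   0.03 ]
scene red [312 268  18  18 172] [320.6 276.5] [0.505 0.356 0.03 ]
scene red [340 306  15  19 218] [346.9 315.2] [0.532 0.473 0.03 ]
scene red [443 317  15  16  67] [449.3 326.2] [0.363 0.633 0.03 ]
scene red [490 337  21  18 106] [499.4 346.7] [0.318 0.729 0.03 ]
scene red [409 368  20  15 115] [416.6 376.1] [0.519 0.659 0.03 ]
scene blue [300   0  15  28 284] [305.9  13.7] [-0.639 -0.969  0.09 ]
scene blue [ 371    0   56   55 2283] [398.   22.9] [-0.954 -0.58   0.09 ]
scene blue [  20  117   76   54 1709] [ 56.8 143.2] [ 0.868 -0.52   0.09 ]
scene blue [209 159  34  45 619] [223.5 184. ] [ 0.541 -0.028  0.09 ]
scene blue [ 235  177   50   47 1322] [262.4 200.1] [0.491 0.095 0.09 ]
scene blue [119 197  59  47 265] [152.2 224.3] [ 0.783 -0.003  0.09 ]
scene blue [231 270  13  18 188] [237.1 278.7] [0.702 0.272 0.09 ]
scene blue [474 346  20  21 115] [482.7 358.2] [0.418 0.724 0.09 ]
side red [226  65  10   7  50] [230.7  68.2] [ 0.91  -0.633  0.03 ]
side red [189  96  12   8  56] [195.5  98.8] [ 0.926 -0.354  0.03 ]
side red [230 258   9  16 124] [233.9 265.2] [0.442 0.298 0.03 ]
side red [196 266  14  16 140] [202.2 273.2] [0.504 0.355 0.03 ]
side red [168 301  13  17 166] [173.7 308.7] [0.516 0.473 0.03 ]
side red [105 361   9  10  38] [109.8 366.2] [0.568 0.65  0.03 ]
side blue [209  52  48  37 691] [233.9  71.9] [ 0.835 -0.513  0.09 ]
side blue [250 153  31   7 121] [264.7 155.9] [ 0.517 -0.08   0.09 ]
side blue [241 184  38  32 957] [258.9 199.2] [0.457 0.103 0.09 ]
```

View pics/s1.png

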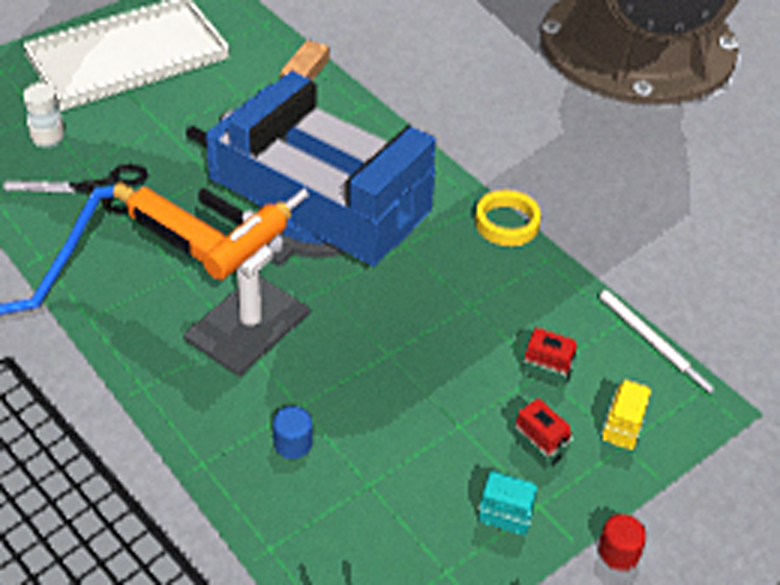

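View pics/d1.png

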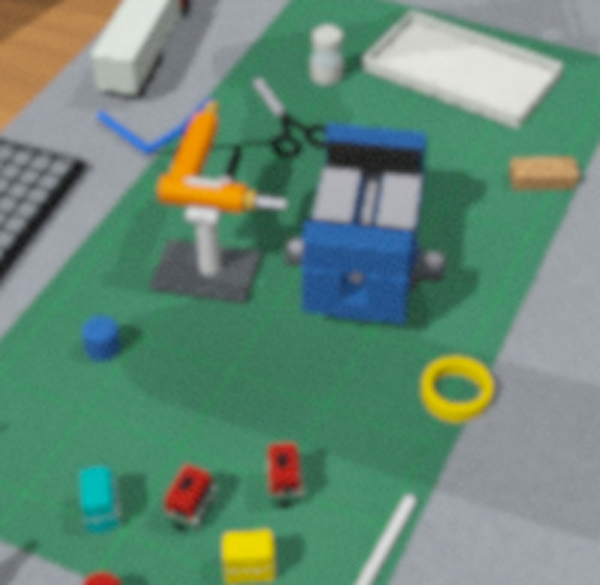

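Run:
```python
from h import *
s=snap('scene','s2.png')
P=lambda u,v,z:ray(s,140+u/3,135+v/3,z).round(3)
print('fixed jaw',[P(*p,.125) for p in((345,180),(405,124),(434,140),(384,205))])
print('mov jaw',[P(*p,.125) for p in((232,118),(295,73),(316,85),(250,123))])
print('tray',[P(*p,.018) for p in((25,45),(178,-3),(228,50),(65,107))])
print('gun barrel end,nozzle',P(215,270,.111),P(308,192,.111),'grip end',P(118,192,.111))
w=snap('wrist'); K,Rm,t=cam(w); o=ctrl.get_obs(); M=Rt(o).as_matrix(); print(K[0,0], 'cam in tool',M.T@(-Rm.T@t-o['tool_pos']),'\n',(M.T@Rm.T).round(2))
plan([.48,.06,.34],90)
```

```text
fixed jaw [array([0.518, 0.096, 0.125]), array([0.424, 0.066, 0.125]), array([0.416, 0.101, 0.125]), array([0.51 , 0.143, 0.125])]
mov jaw [array([ 0.553, -0.039,  0.125]), array([ 0.463, -0.062,  0.125]), array([ 0.457, -0.034,  0.125]), array([ 0.543, -0.023,  0.125])]
tray [array([ 0.609, -0.407,  0.018]), array([ 0.412, -0.388,  0.018]), array([ 0.422, -0.259,  0.018]), array([ 0.625, -0.276,  0.018])]
gun barrel end,nozzle [0.667 0.109 0.111] [0.546 0.077 0.111] grip end [ 0.686 -0.026  0.111]
282.7798215689084 cam in tool [-0.15721748  0.07957143  0.00137597] 
 [[ 0.   -0.29  0.96]
 [ 0.   -0.96 -0.29]
 [ 1.    0.   -0.  ]]
shift cm [-11.35 -45.61  51.38]
turn [ 2.657e+01  3.000e-02 -1.000e-02] for 90
turn [-1.5343e+02  2.0000e-02  5.0000e-02] for 270
```

>>> servo_tool:
  deltas:
    - [[-8.1,0,0],[-1.1,0,0],8]
    - [[-16.2,0,0],[-2.3,0,0],8]
    - [[-24.3,0,0],[-3.4,0,0],8]
    - [[-32.4,0,0],[-4.5,0,0],8]
    - [[-40.5,0,0],[-5.7,0,0],8]

```text
clock: 0.8
tool_pos: [0.3018, -0.6034, 0.2834]
orientation: [-36.8, 89.9, 120.6]
force: [-0.6, -0.4, 0.2]
opening: 0.0801
```

>>> servo_tool:
  deltas:
    - [[-8.1,0,0],[-1.1,0,0],8]
    - [[-16.2,0,0],[-2.3,0,0],8]
    - [[-24.3,0,0],[-3.4,0,0],8]
    - [[-32.4,0,0],[-4.5,0,0],8]
    - [[-40.5,0,0],[-5.7,0,0],8]

```text
clock: 1.3
tool_pos: [0.3018, -0.6034, 0.3407]
orientation: [-78.6, 89.9, 119.7]
force: [0.2, -0.3, 0.0]
opening: 0.0801
```

>>> servo_tool:
  deltas:
    - [[0,0,0],[0,-3.9,-2.5],8]
    - [[0,0,0],[0,-7.7,-4.9],8]
    - [[0,0,0],[0,-11.6,-7.4],8]
    - [[0,0,0],[0,-15.4,-9.8],8]
    - [[0,0,0],[0,-19.3,-12.3],8]

```text
clock: 1.8
tool_pos: [0.3582, -0.3799, 0.3409]
orientation: [-88.6, 89.9, 109.6]
force: [1.7, 0.7, 1.5]
opening: 0.0802
```

>>> servo_tool:
  deltas:
    - [[0,0,0],[0,-3.9,-2.5],8]
    - [[0,0,0],[0,-7.7,-4.9],8]
    - [[0,0,0],[0,-11.6,-7.4],8]
    - [[0,0,0],[0,-15.4,-9.8],8]
    - [[0,0,0],[0,-19.3,-12.3],8]

```text
clock: 2.3
tool_pos: [0.4146, -0.1564, 0.3415]
orientation: [-136.9, 89.9, 61.3]
force: [0.9, -0.3, 1.1]
opening: 0.0801
```

>>> servo_tool:
  deltas:
    - [[0,0,0],[0,-3.9,-2.5],8]
    - [[0,0,0],[0,-7.7,-4.9],8]
    - [[0,0,0],[0,-11.6,-7.4],8]
    - [[0,0,0],[0,-15.4,-9.8],8]
    - [[0,0,0],[0,-19.3,-12.3],8]

```text
clock: 2.8
tool_pos: [0.471, 0.0672, 0.3423]
orientation: [-150.5, 89.9, 47.7]
force: [1.5, 0.3, 0.7]
opening: 0.0799
```

Motion tracks well. Look from here.

Run:
```python
from h import *
s=snap('wrist'); cv2.imwrite('pics/w1.png',cv2.resize(s['image'],(800,600),interpolation=cv2.INTER_CUBIC)[:,:,::-1])
np.save('w1.npy',s,allow_pickle=True); state()
```

```text
{'clock': 2.85, 'tool_pos': [0.473, 0.072, 0.341], 'orientation': [-135.54, 89.834, 62.774], 'force': [3.561, 5.356, 1.805], 'opening': 0.08, 'joint_pos': [32.224, -1.823, -11.798, -0.086, -79.882, -13.895]}
```

View pics/w1.png

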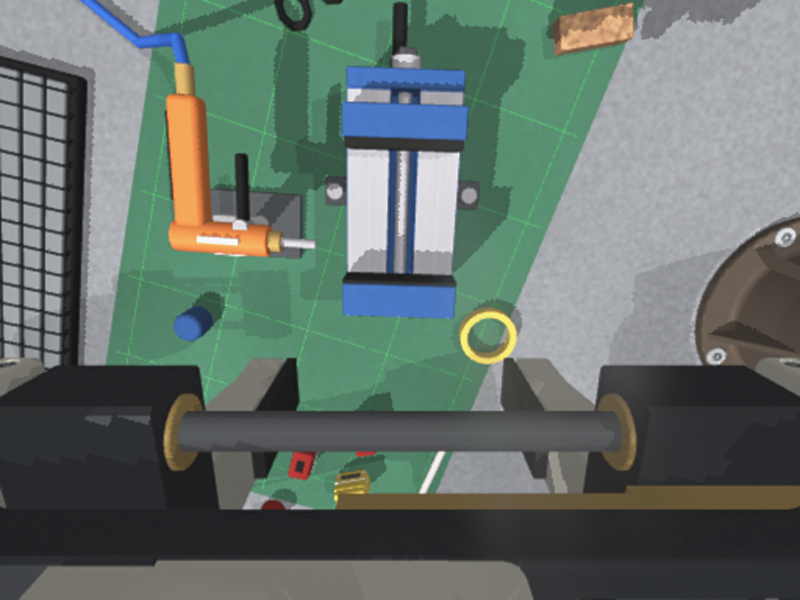

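Run:
```python
from h import *
s=np.load('w1.npy',allow_pickle=True).item()
P=lambda u,v,z:ray(s,u*.64,v*.64,z).round(4)
fj=[P(*p,.125) for p in((343,317),(455,317),(344,285),(455,283))]; mj=[P(*p,.125) for p in((345,102),(467,106),(344,137),(467,140))]
print('fixed',*fj); print('mov',*mj)
a=(fj[0]+fj[2])/2-(fj[1]+fj[3])/2; print('y len',np.linalg.norm(fj[0]-fj[1]),np.linalg.norm(mj[0]-mj[1]))
for p,q in((fj[0],fj[1]),(fj[2],fj[3]),(mj[0],mj[1]),(mj[2],mj[3])): d=p-q; print('x yaw',np.degrees(np.arctan2(d[1],d[0]))+90)
f=sum(fj)/4; m=sum(mj)/4; d=f-m; print('axis yaw',np.degrees(np.arctan2(d[1],d[0])),np.linalg.norm(d))
print('bed',P(347,152,.09),P(347,268,.09),P(460,152,.09),P(454,268,.09))
print('crank tip',P(400,8,.101),P(400,50,.101))
print('grip end L/R top',P(168,98,.123),P(203,98,.123), 'grip near barrel',P(178,225,.123),P(208,215,.123),'barrel',P(170,238,.111),P(268,240,.111),'tip',P(315,244,.111),'trig',P(241,155,.119),P(241,218,.119))
```

```text
fixed [0.5031 0.1273 0.125 ] [0.4082 0.0958 0.125 ] [0.5105 0.0987 0.125 ] [0.4191 0.0665 0.125 ]
mov [ 0.5508 -0.0425  0.125 ] [ 0.4597 -0.0695  0.125 ] [ 0.5444 -0.0177  0.125 ] [ 0.4508 -0.0463  0.125 ]
y len 0.09999129962151705 0.0950168932348348
x yaw 108.36246843209344
x yaw 109.40723816346218
x yaw 106.50864405764592
x yaw 106.99082329198616
axis yaw 106.2800871632537 0.1469680088488648
bed [ 0.5432 -0.0077  0.09  ] [0.5141 0.0917 0.09  ] [ 0.4492 -0.0388  0.09  ] [0.4182 0.06   0.09  ]
crank tip [ 0.5325 -0.1231  0.101 ] [ 0.5233 -0.0953  0.101 ]
grip end L/R top [ 0.6832 -0.0021  0.123 ] [ 0.6572 -0.0106  0.123 ] grip near barrel [0.6584 0.0932 0.123 ] [0.636 0.077 0.123] barrel [0.6684 0.1099 0.111 ] [0.5861 0.0845 0.111 ] tip [0.5459 0.0749 0.111 ] trig [0.6213 0.0217 0.119 ] [0.6103 0.0716 0.119 ]
```

>>> servo_tool:
  deltas:
    - [[0,0,0],[0.4,-3.7,-0.75],8]
    - [[0,0,0],[0.8,-7.4,-1.5],8]
    - [[0,0,0],[1.2,-11.1,-2.2],8]
    - [[0,0,0],[1.6,-14.8,-3],8]
    - [[0,0,0],[2,-18.5,-3.7],8]

```text
clock: 3.35
tool_pos: [0.4494, 0.2607, 0.322]
orientation: [-137.1, 89.8, 61.2]
force: [0.6, 0.6, 0.5]
opening: 0.0799
```

>>> servo_tool:
  deltas:
    - [[0,0,0],[0.4,-3.7,-0.75],8]
    - [[0,0,0],[0.8,-7.4,-1.5],8]
    - [[0,0,0],[1.2,-11.1,-2.2],8]
    - [[0,0,0],[1.6,-14.8,-3],8]
    - [[0,0,0],[2,-18.5,-3.7],8]

```text
clock: 3.85
tool_pos: [0.426, 0.4495, 0.3024]
orientation: [-137.5, 89.8, 60.8]
force: [-0.3, -1.1, -0.2]
opening: 0.0802
```

Run:
```python
from h import *
s=snap('wrist'); cv2.imwrite('pics/w2.png',cv2.resize(s['image'],(800,600),interpolation=cv2.INTER_CUBIC)[:,:,::-1])
np.save('w2.npy',s,allow_pickle=True); state()
s1=np.load('w1.npy',allow_pickle=True).item()
x=np.array([-.2924,.9563]);y=np.array([-.9563,-.2924]);O=np.array([.4858,.0134])
for q in np.arange(-1,6,.5):
    f=lambda xx:(proj(s1,np.r_[O+xx*x+y*(-.035*np.sin(q)),.066+.035*np.cos(q)])/.64).round(0)
    print(round(q,2),f(-.1695),f(-.1255))
```

```text
{'clock': 3.9, 'tool_pos': [0.425, 0.454, 0.3], 'orientation': [-128.737, 89.849, 69.689], 'force': [1.388, 3.85, -0.164], 'opening': 0.08, 'joint_pos': [64.813, 13.386, 0.216, -0.013, -76.679, -46.384]}
-1.0 [443. -20.] [441.  42.]
-0.5 [428. -27.] [426.  37.]
0.0 [407. -30.] [405.  35.]
0.5 [385. -28.] [384.  36.]
1.0 [370. -22.] [370.  40.]
1.5 [365. -14.] [365.  45.]
2.0 [370.  -6.] [370.  51.]
2.5 [383.   0.] [382.  55.]
3.0 [400.   3.] [399.  57.]
3.5 [419.   3.] [418.  57.]
4.0 [436.  -1.] [433.  55.]
4.5 [446.  -7.] [443.  50.]
5.0 [447. -15.] [445.  45.]
5.5 [438. -23.] [435.  40.]
```

View pics/w2.png

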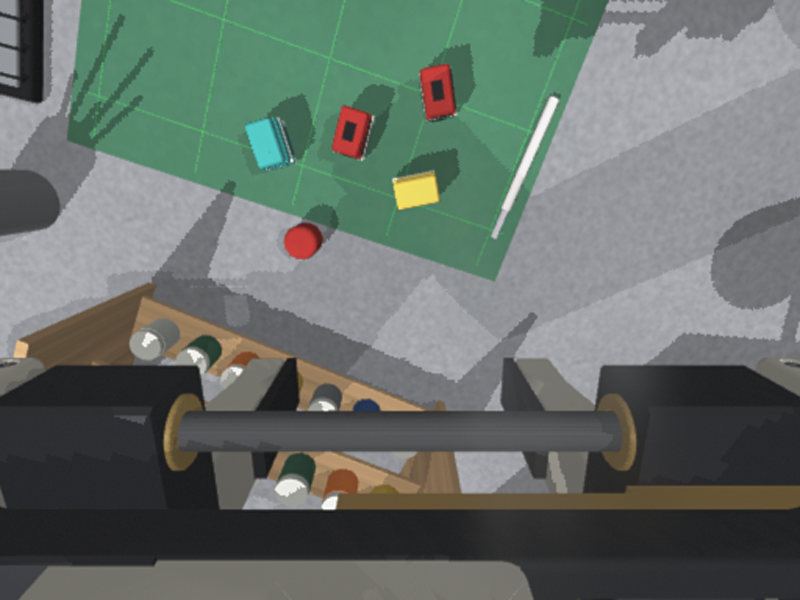

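Run:
```python
from h import *
s=np.load('w2.npy',allow_pickle=True).item(); im=s['image']
H,S,V=cv2.split(cv2.cvtColor(im,cv2.COLOR_RGB2HSV))
m=(((H<7)|(H>172))&(S>150)&(V>60)).astype('uint8'); m[170:]=0
c,_=cv2.findContours(m,cv2.RETR_EXTERNAL,cv2.CHAIN_APPROX_NONE)
for k in c:
    if cv2.contourArea(k)<150: continue
    p=np.array([ray(s,*q[0],.042)[:2] for q in k]); r=cv2.minAreaRect((p*1000).astype('float32'))
    b=cv2.boxPoints(r); e0=b[1]-b[0]; e1=b[2]-b[1]; w=e0 if np.linalg.norm(e0)>np.linalg.norm(e1) else e1
    print(np.round(r[0],1),np.round(r[1],1),'width-axis yaw',np.degrees(np.arctan2(w[1],w[0])).round(1), 'px',k.mean(0))
a=im[30:115,200:310]; cv2.imwrite('pics/w2c.png',cv2.resize(a,None,fx=6,fy=6,interpolation=cv2.INTER_CUBIC)[:,:,::-1])
```

```text
[517.7 463.6] [34.6 29.4] width-axis yaw 62.0 px [[193.36065574 153.55737705]]
[501.3 357.8] [25.7 38.3] width-axis yaw -87.8 px [[224.39772727  84.06818182]]
[439.7 302.9] [24.7 39.3] width-axis yaw -61.5 px [[279.72340426  58.0106383 ]]
```

View pics/w2c.png

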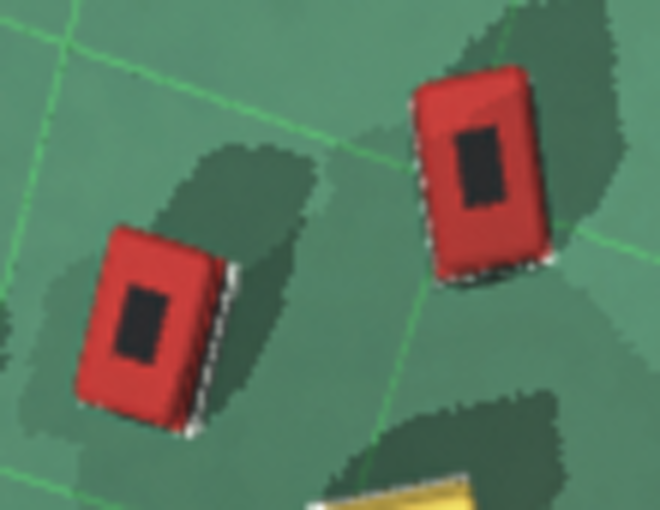

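Run:
```python
import cv2
im=cv2.imread('pics/s2.png')[238:300,295:365]; cv2.imwrite('pics/s2c.png',cv2.resize(im,None,fx=9,fy=9,interpolation=cv2.INTER_CUBIC))
```

```text
(no output)
```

View pics/s2c.png

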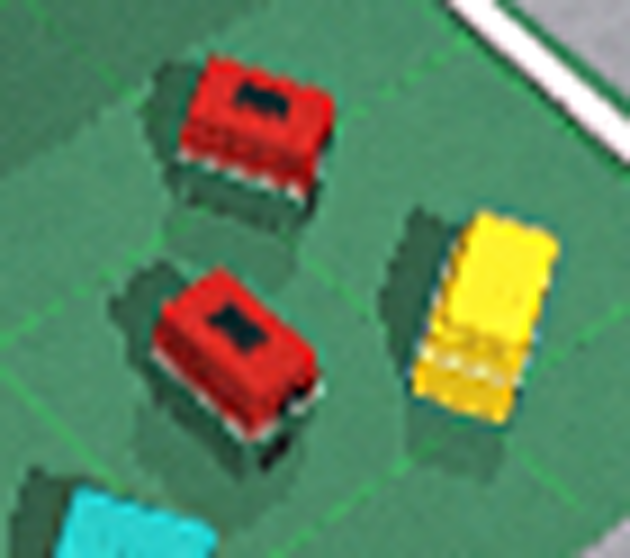

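Run:
```python
from h import *
s=np.load('w2.npy',allow_pickle=True).item(); im=s['image']
H,S,V=cv2.split(cv2.cvtColor(im,cv2.COLOR_RGB2HSV))
m=((H>20)&(H<35)&(S>120)&(V>90)).astype('uint8'); m[170:]=0
c,_=cv2.findContours(m,cv2.RETR_EXTERNAL,cv2.CHAIN_APPROX_NONE)
for k in c:
    if cv2.contourArea(k)<150: continue
    p=np.array([ray(s,*q[0],.042)[:2] for q in k]); r=cv2.minAreaRect((p*1000).astype('float32')); print(cv2.boxPoints(r))
    A=np.array([439.7,302.9]); t=np.radians(118.5); d=np.array([np.cos(t),np.sin(t)]); n=np.array([-d[1],d[0]])
    print('along/perp of A jaw', ((cv2.boxPoints(r)-A)@np.c_[d,n]).round(1))
plan([.438,.301,.13],298.5)
```

```text
[[406.83542 388.79495]
 [419.84927 365.83633]
 [453.7855  385.07278]
 [440.77164 408.0314 ]]
along/perp of A jaw [[ 91.2 -12.1]
 [ 64.8 -12.6]
 [ 65.5 -51.6]
 [ 91.9 -51.1]]
shift cm [17.   14.94  3.65]
turn [-100.07   -0.17    0.  ] for 298.5
turn [79.93  0.    0.16] for 478.5
```

>>> servo_tool:
  deltas:
    - [[0,0,0],[0,3.7,0.9],6.5]
    - [[0,0,0],[0,7.4,1.8],6.5]
    - [[0,0,0],[0,11.2,2.7],6.5]
    - [[0,0,0],[0,14.9,3.6],6.5]
    - [[0,0,0],[0,14.9,3.6],6.5]

```text
clock: 4.4
tool_pos: [0.4381, 0.2975, 0.3008]
orientation: [-132.8, 89.8, 65.5]
force: [0.5, 0.5, 0.7]
opening: 0.0647
```

>>> servo_tool:
  deltas:
    - [[-7,0,0],[1,0,0],6.5]
    - [[-15,0,0],[2,0,0],6.5]
    - [[-23,0,0],[3,0,0],6.5]
    - [[-31,0,0],[4,0,0],6.5]
    - [[-37,0,0],[5,0,0],6.5]

```text
clock: 4.9
tool_pos: [0.4382, 0.2978, 0.2505]
orientation: [-169.9, 89.8, 65.7]
force: [-0.2, -0.7, 0.4]
opening: 0.065
```

>>> servo_tool:
  deltas:
    - [[-7,0,0],[1,0,0],6.5]
    - [[-15,0,0],[2,0,0],6.5]
    - [[-23,0,0],[3,0,0],6.5]
    - [[-31,0,0],[4,0,0],6.5]
    - [[-37,0,0],[5,0,0],6.5]

```text
clock: 5.4
tool_pos: [0.4383, 0.2981, 0.2001]
orientation: [152.9, 89.8, 65.9]
force: [0.6, -0.5, -0.4]
opening: 0.0652
```

>>> servo_tool:
  deltas:
    - [[-7,0,0],[0,0,0],6.5]
    - [[-15,0,0],[0,0,0],6.5]
    - [[-23,0,0],[0,0,0],6.5]
    - [[-26,0,0],[0,0,0],6.5]
    - [[-26,0,0],[0,0,0],6.5]

```text
clock: 5.9
tool_pos: [0.4383, 0.2983, 0.2]
orientation: [127.7, 89.8, 66.7]
force: [-0.0, -0.7, -0.4]
opening: 0.065
```

Run:
```python
from h import *
state(); plan([.440,.302,.01],298.5)
for n in('scene','side'):
    s=snap(n); H,S,V=cv2.split(cv2.cvtColor(s['image'],cv2.COLOR_RGB2HSV))
    m=(((H<7)|(H>172))&(S>150)&(V>70)).astype('uint8'); k,l,st,c=cv2.connectedComponentsWithStats(m)
    for i in range(1,k):
        if st[i,4]>60: print(n,st[i,4],c[i].round(1))
```

```text
{'clock': 5.9, 'tool_pos': [0.438, 0.298, 0.2], 'orientation': [127.706, 89.785, 66.686], 'force': [-0.037, -0.694, -0.44], 'opening': 0.065, 'joint_pos': [55.416, 7.937, -19.892, -0.048, -61.96, 63.587]}
shift cm [19.    0.27 -0.2 ]
turn [ 0.48 -0.13 -0.17] for 298.5
turn [-179.52    0.27   -0.21] for 478.5
scene 167 [ 60.1 140.2]
scene 147 [ 72.1 188.1]
scene 147 [323.2 251.4]
scene 173 [320.5 276.5]
scene 220 [346.9 315.2]
scene 69 [449.2 326. ]
scene 115 [498.8 346. ]
scene 115 [416.7 376.1]
side 120 [234.1 265.5]
side 141 [202.3 273.2]
side 171 [173.7 308.8]
```

Cabs unmoved; descend and grip cab A.

>>> servo_tool:
  deltas:
    - [[0,0,0],[4,0.3,-0.2],6.5]
    - [[0,0,0],[8,0.3,-0.2],6.5]
    - [[0,0,0],[12,0.3,-0.2],6.5]
    - [[0,0,0],[15,0.3,-0.2],6.5]
    - [[0,0,0],[17,0.3,-0.2],6.5]

```text
clock: 6.5
tool_pos: [0.4395, 0.3011, 0.0278]
orientation: [158.0, 89.9, 96.8]
force: [1.1, 0.7, -0.2]
opening: 0.0649
```

>>> servo_tool:
  deltas:
    - [[0,0,0],[1,0,0],6.5]
    - [[0,0,0],[1.9,0,0],6.5]
    - [[0,0,0],[1.9,0,0],3]
    - [[0,0,0],[1.9,0,0],3]
    - [[0,0,0],[1.9,0,0],3]

```text
clock: 7.0
tool_pos: [0.44, 0.3018, 0.0099]
orientation: [131.1, 89.8, 69.8]
force: [0.3, 0.3, 0.5]
opening: 0.0467
```

>>> servo_tool:
  deltas:
    - [[0,0,0],[0,0,0],3]
    - [[0,0,0],[0,0,0],3]
    - [[0,0,0],[-1,0,0],3]
    - [[0,0,0],[-3,0,0],3]
    - [[0,0,0],[-5,0,0],3]

```text
clock: 7.5
tool_pos: [0.4398, 0.3014, 0.0609]
orientation: [133.2, 89.9, 71.9]
force: [0.2, -0.0, 0.4]
opening: 0.0399
```

>>> servo_tool:
  deltas:
    - [[0,0,0],[-4,0,0],3]
    - [[8,0,0],[-8,0,0],3]
    - [[16,0,0],[-12,0,0],3]
    - [[24,0,0],[-16,0,0],3]
    - [[32,0,0],[-18,0,0],3]

```text
clock: 8.0
tool_pos: [0.4405, 0.3016, 0.246]
orientation: [147.1, 89.5, 53.5]
force: [0.3, -0.1, -0.8]
opening: 0.0398
```

>>> servo_tool:
  deltas:
    - [[8,0,0],[0,0,0],3]
    - [[16,0,0],[0,0,0],3]
    - [[24,0,0],[0,0,0],3]
    - [[32,0,0],[0,0,0],3]
    - [[40,0,0],[0,0,0],3]

```text
clock: 8.5
tool_pos: [0.4403, 0.3013, 0.2468]
orientation: [-172.0, 89.5, 54.1]
force: [0.6, 0.0, -1.0]
opening: 0.0397
```

>>> servo_tool:
  deltas:
    - [[8,0,0],[0,0,0],3]
    - [[16,0,0],[0,0,0],3]
    - [[24,0,0],[0,0,0],3]
    - [[29.5,0,0],[0,0,0],3]
    - [[29.5,0,0],[0,0,0],3]

```text
clock: 9.0
tool_pos: [0.4401, 0.301, 0.2476]
orientation: [-142.1, 89.5, 54.4]
force: [0.7, 0.5, -0.5]
opening: 0.0398
```

Run:
```python
from h import *
state(); plan([.4703,.0641,.2],197)
```

```text
{'clock': 9.0, 'tool_pos': [0.44, 0.301, 0.248], 'orientation': [-142.086, 89.459, 54.422], 'force': [0.68, 0.465, -0.49], 'opening': 0.04, 'joint_pos': [55.462, 6.029, -15.679, 0.011, -67.751, -38.959]}
shift cm [ 4.6  23.6   3.87]
turn [-0.49 -0.43  0.33] for 197
turn [179.51   0.52   0.67] for 377
```

>>> servo_tool:
  deltas:
    - [[-0.5,-0.4,0.3],[0,4.7,0.8],3]
    - [[-0.5,-0.4,0.3],[0,9.4,1.5],3]
    - [[-0.5,-0.4,0.3],[0,14.2,2.3],3]
    - [[-0.5,-0.4,0.3],[0,18.9,3.1],3]
    - [[-0.5,-0.4,0.3],[0,23.6,3.9],3]

```text
clock: 9.5
tool_pos: [0.4695, 0.0619, 0.2467]
orientation: [-156.2, 89.9, 41.1]
force: [1.2, 0.4, -0.2]
opening: 0.0397
```

>>> servo_tool:
  deltas:
    - [[0,0,0],[2,0,0],3]
    - [[0,0,0],[4,0,0],3]
    - [[0,0,0],[6,0,0],3]
    - [[0,0,0],[8,0,0],3]
    - [[0,0,0],[9,0,0],3]

```text
clock: 10.0
tool_pos: [0.4688, 0.0615, 0.1557]
orientation: [-94.8, 90.0, 102.6]
force: [0.4, 0.1, -0.1]
opening: 0.0401
```

Run:
```python
from h import *
state(); plan([.4703,.0641,.102],197)
s=snap('wrist'); cv2.imwrite('pics/w3.png',cv2.resize(s['image'],(800,600),interpolation=cv2.INTER_CUBIC)[:,:,::-1])
```

```text
{'clock': 10.0, 'tool_pos': [0.469, 0.062, 0.156], 'orientation': [-94.79, 89.96, 102.584], 'force': [0.415, 0.067, -0.112], 'opening': 0.04, 'joint_pos': [31.378, 4.902, -29.866, -0.046, -55.22, -13.978]}
shift cm [ 5.37 -0.2  -0.22]
turn [ 0.37 -0.    0.04] for 197
turn [-1.7963e+02 -6.0000e-02 -1.0000e-02] for 377
```

View pics/w3.png

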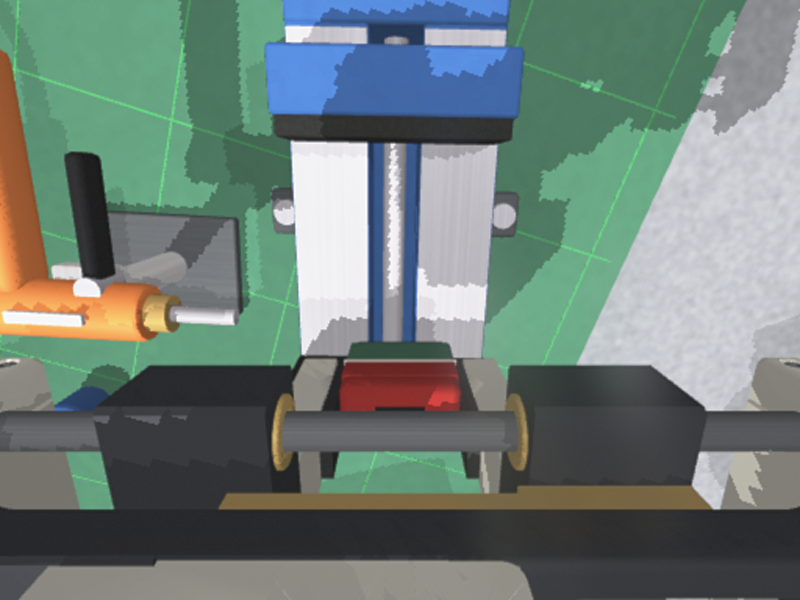

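>>> servo_tool:
  deltas:
    - [[0.4,0,0],[1.5,-0.2,-0.3],3]
    - [[0.4,0,0],[3,-0.2,-0.3],3]
    - [[0.4,0,0],[4,-0.2,-0.3],3]
    - [[0.4,0,0],[4.8,-0.2,-0.3],3]
    - [[0.4,0,0],[5.2,-0.2,-0.3],3]

```text
clock: 10.55
tool_pos: [0.4706, 0.0643, 0.1026]
orientation: [-17.9, 89.9, 179.1]
force: [0.3, 0.1, 0.9]
opening: 0.0397
```

>>> servo_tool:
  deltas:
    - [[0,0,0],[0.2,0,0],3]
    - [[0,0,0],[0.4,0,0],3]

```text
clock: 10.75
tool_pos: [0.4708, 0.0643, 0.1003]
orientation: [2.8, 89.9, -160.2]
force: [-16.4, 2.6, 39.3]
opening: 0.04
```

>>> servo_tool:
  deltas:
    - [[0,0,0],[-0.1,0,0],6]
    - [[0,0,0],[-0.1,0,0],6]
    - [[0,0,0],[-0.1,0,0],6]
    - [[0,0,0],[-0.1,0,0],6]
    - [[0,0,0],[-1,0,0],6]

```text
clock: 11.25
tool_pos: [0.47, 0.0639, 0.1096]
orientation: [6.7, 89.8, -156.3]
force: [0.4, -0.5, 1.0]
opening: 0.0604
```

>>> servo_tool:
  deltas:
    - [[0,0,0],[-4,0,0],6]
    - [[0,0,0],[-8,0,0],6]
    - [[0,0,0],[-12,0,0],6]
    - [[0,0,0],[-14,0,0],6]
    - [[0,0,0],[-14,0,0],6]

```text
clock: 11.75
tool_pos: [0.4721, 0.0647, 0.2537]
orientation: [-174.7, 89.8, 22.4]
force: [-0.4, 0.0, -0.2]
opening: 0.0597
```

Run:
```python
from h import *
state(); plan([.502,.357,.25],92)
for n in('scene','side'):
    s=snap(n); H,S,V=cv2.split(cv2.cvtColor(s['image'],cv2.COLOR_RGB2HSV))
    m=(((H<7)|(H>172))&(S>150)&(V>70)).astype('uint8'); k,l,st,c=cv2.connectedComponentsWithStats(m)
    for i in range(1,k):
        if st[i,4]>60: print(n,st[i,4],c[i].round(1),ray(s,*c[i],.03).round(3),ray(s,*c[i],.125).round(3))
```

```text
{'clock': 11.75, 'tool_pos': [0.472, 0.065, 0.254], 'orientation': [-174.662, 89.826, 22.38], 'force': [-0.372, 0.046, -0.177], 'opening': 0.06, 'joint_pos': [31.557, 0.302, -21.046, 0.03, -68.479, -14.526]}
shift cm [  0.41 -27.07 -11.42]
turn [105.04  -0.11   0.17] for 92
turn [-74.96  -0.16  -0.1 ] for 272
scene 168 [ 60.1 140.2] [ 0.841 -0.628  0.03 ] [ 0.861 -0.474  0.125]
scene 111 [261.2 182.9] [ 0.405 -0.021  0.03 ] [0.474 0.065 0.125]
scene 146 [ 72.1 188.1] [ 0.893 -0.347  0.03 ] [ 0.908 -0.225  0.125]
scene 174 [320.6 276.5] [0.505 0.356 0.03 ] [0.563 0.4   0.125]
scene 219 [346.9 315.2] [0.532 0.473 0.03 ] [0.586 0.504 0.125]
scene 69 [449.2 326.2] [0.363 0.633 0.03 ] [0.437 0.647 0.125]
scene 110 [499.1 346.4] [0.318 0.728 0.03 ] [0.396 0.731 0.125]
scene 115 [416.6 376. ] [0.519 0.659 0.03 ] [0.575 0.67  0.125]
side 75 [260.8 180. ] [ 0.508 -0.033  0.03 ] [0.47  0.063 0.125]
side 144 [202.3 273.2] [0.504 0.355 0.03 ] [0.466 0.411 0.125]
side 167 [173.6 308.8] [0.516 0.473 0.03 ] [0.477 0.517 0.125]
```

>>> servo_tool:
  deltas:
    - [[0,0,0],[0,-4.5,-1.9],6.5]
    - [[0,0,0],[0,-9,-3.8],6.5]
    - [[0,0,0],[0,-13.5,-5.7],6.5]
    - [[0,0,0],[0,-18,-7.6],6.5]
    - [[0,0,0],[0,-22.5,-9.5],6.5]

```text
clock: 12.35
tool_pos: [0.4947, 0.3086, 0.2486]
orientation: [12.5, 89.7, -150.5]
force: [1.5, 0.8, -0.0]
opening: 0.0648
```

>>> servo_tool:
  deltas:
    - [[0,0,0],[0,-4.5,-1.9],6.5]
    - [[8,0,0],[2,-4.5,-1.9],6.5]
    - [[16,0,0],[4,-4.5,-1.9],6.5]
    - [[24,0,0],[6,-4.5,-1.9],6.5]
    - [[32,0,0],[8,-4.5,-1.9],6.5]

```text
clock: 12.85
tool_pos: [0.4986, 0.3565, 0.166]
orientation: [52.1, 89.6, -143.2]
force: [0.1, -0.4, 0.1]
opening: 0.0649
```

>>> servo_tool:
  deltas:
    - [[8,0,0],[0,0,0],6.5]
    - [[16,0,0],[0,0,0],6.5]
    - [[24,0,0],[0,0,0],6.5]
    - [[32,0,0],[0,0,0],6.5]
    - [[40,0,0],[0,0,0],6.5]

```text
clock: 13.35
tool_pos: [0.498, 0.3557, 0.1644]
orientation: [95.6, 89.4, -140.0]
force: [-0.6, 0.5, -0.4]
opening: 0.0649
```

>>> servo_tool:
  deltas:
    - [[8,0,0],[0,0,0],6.5]
    - [[16,0,0],[0,0,0],6.5]
    - [[24,0,0],[0,0,0],6.5]
    - [[32.5,0,0],[0,0,0],6.5]
    - [[32.5,0,0],[0,0,0],6.5]

```text
clock: 13.85
tool_pos: [0.4974, 0.3551, 0.1629]
orientation: [130.1, 89.3, -138.2]
force: [0.4, -0.3, 0.2]
opening: 0.0648
```

Run:
```python
from h import *
state(); plan([.502,.357,.01],92)
for n in('scene','side'):
    s=snap(n); H,S,V=cv2.split(cv2.cvtColor(s['image'],cv2.COLOR_RGB2HSV))
    m=(((H<7)|(H>172))&(S>150)&(V>70)).astype('uint8'); k,l,st,c=cv2.connectedComponentsWithStats(m)
    for i in range(1,k):
        if st[i,4]>40 and 190<c[i][0]<330: print(n,st[i,4],c[i].round(1))
```

```text
{'clock': 13.85, 'tool_pos': [0.497, 0.355, 0.163], 'orientation': [130.064, 89.251, -138.216], 'force': [0.422, -0.314, 0.249], 'opening': 0.065, 'joint_pos': [53.712, 17.752, -12.036, -0.177, -60.945, -141.905]}
shift cm [15.28 -0.62  0.3 ]
turn [-0.28 -0.48 -0.57] for 92
turn [179.72  -0.9    0.75] for 272
scene 112 [261.2 182.8]
scene 174 [320.5 276.5]
side 50 [230.7  68.2]
side 138 [202.2 273.3]
```

>>> servo_tool:
  deltas:
    - [[0,-0.5,-0.6],[4,-0.6,0.3],6.5]
    - [[0,-0.5,-0.6],[8,-0.6,0.3],6.5]
    - [[0,-0.5,-0.6],[11,-0.6,0.3],6.5]
    - [[0,-0.5,-0.6],[13,-0.6,0.3],6.5]
    - [[0,-0.5,-0.6],[14,-0.6,0.3],6.5]

```text
clock: 14.45
tool_pos: [0.5012, 0.3561, 0.0207]
orientation: [141.2, 89.9, -126.5]
force: [0.2, 0.2, -0.4]
opening: 0.065
```

>>> servo_tool:
  deltas:
    - [[0,0,0],[1.2,0,0],6.5]
    - [[0,0,0],[1.2,0,0],6.5]
    - [[0,0,0],[1.2,0,0],3]
    - [[0,0,0],[1.2,0,0],3]
    - [[0,0,0],[1.2,0,0],3]

```text
clock: 14.95
tool_pos: [0.5016, 0.3566, 0.0098]
orientation: [147.3, 90.0, -120.4]
force: [-0.6, 0.0, -0.3]
opening: 0.0463
```

>>> servo_tool:
  deltas:
    - [[0,0,0],[0,0,0],3]
    - [[0,0,0],[0,0,0],3]
    - [[0,0,0],[-3,0,0],3]
    - [[0,0,0],[-7,0,0],3]
    - [[0,0,0],[-11,0,0],3]

```text
clock: 15.45
tool_pos: [0.5013, 0.3563, 0.1207]
orientation: [143.1, 89.9, -124.5]
force: [1.1, 1.4, -0.6]
opening: 0.0399
```

>>> servo_tool:
  deltas:
    - [[-8,0,0],[-3,0,0],3]
    - [[-16,0,0],[-6,0,0],3]
    - [[-24,0,0],[-9,0,0],3]
    - [[-32,0,0],[-12,0,0],3]
    - [[-40,0,0],[-13,0,0],3]

```text
clock: 15.95
tool_pos: [0.5024, 0.3572, 0.2547]
orientation: [-97.3, 89.8, 35.4]
force: [-0.1, 0.3, -0.7]
opening: 0.04
```

>>> servo_tool:
  deltas:
    - [[-8,0,0],[0,0,0],3]
    - [[-16,0,0],[0,0,0],3]
    - [[-24,0,0],[0,0,0],3]
    - [[-32,0,0],[0,0,0],3]
    - [[-40,0,0],[0,0,0],3]

```text
clock: 16.45
tool_pos: [0.5022, 0.3571, 0.2548]
orientation: [-134.6, 89.8, 38.4]
force: [-0.5, -0.2, -0.8]
opening: 0.0401
```

>>> servo_tool:
  deltas:
    - [[-8,0,0],[0,0,0],3]
    - [[-16,0,0],[0,0,0],3]
    - [[-24,0,0],[0,0,0],3]
    - [[-25,0,0],[0,0,0],3]
    - [[-25,0,0],[0,0,0],3]

```text
clock: 16.95
tool_pos: [0.5021, 0.357, 0.2548]
orientation: [-157.3, 89.8, 40.5]
force: [0.2, 0.0, -0.7]
opening: 0.0396
```

Run:
```python
from h import *
state(); plan([.479,.0354,.2],197)
```

```text
{'clock': 16.95, 'tool_pos': [0.502, 0.357, 0.255], 'orientation': [-157.299, 89.832, 40.513], 'force': [0.217, 0.017, -0.728], 'opening': 0.04, 'joint_pos': [53.575, 14.001, -4.858, 0.04, -70.978, -35.776]}
shift cm [ 5.41 29.92 12.05]
turn [ 0.81 -0.15  0.07] for 197
turn [-1.7919e+02 -1.0000e-01 -2.4000e-01] for 377
```

>>> servo_tool:
  deltas:
    - [[0.8,0,0],[0,4.3,1.7],3]
    - [[0.8,0,0],[0,8.6,3.5],3]
    - [[0.8,0,0],[0,12.9,5.2],3]
    - [[0.8,0,0],[0,17.2,6.9],3]
    - [[0.8,0,0],[0,21.5,8.6],3]

```text
clock: 17.45
tool_pos: [0.4855, 0.1243, 0.2545]
orientation: [-157.9, 89.8, 39.0]
force: [0.9, -0.1, 0.5]
opening: 0.0397
```

>>> servo_tool:
  deltas:
    - [[0,0,0],[1,4.3,1.7],3]
    - [[0,0,0],[3,8.6,3.4],3]
    - [[0,0,0],[6,8.6,3.4],3]
    - [[0,0,0],[9,8.6,3.4],3]
    - [[0,0,0],[10,8.6,3.4],3]

```text
clock: 17.95
tool_pos: [0.4764, 0.0312, 0.152]
orientation: [-72.4, 89.9, 124.2]
force: [-0.9, -0.6, -0.6]
opening: 0.0397
```

Run:
```python
from h import *
state(); plan([.4797,.0335,.1005],197)
s=snap('wrist'); cv2.imwrite('pics/w4.png',cv2.resize(s['image'],(800,600),interpolation=cv2.INTER_CUBIC)[:,:,::-1]); np.save('w4.npy',s,allow_pickle=True)
```

```text
{'clock': 17.95, 'tool_pos': [0.476, 0.031, 0.152], 'orientation': [-72.381, 89.918, 124.177], 'force': [-0.854, -0.578, -0.586], 'opening': 0.04, 'joint_pos': [27.367, 5.612, -29.585, -0.099, -54.813, -10.753]}
shift cm [ 5.15 -0.12 -0.38]
turn [-0.44  0.02  0.08] for 197
turn [ 1.7956e+02  1.2000e-01 -4.0000e-02] for 377
```

View pics/w4.png

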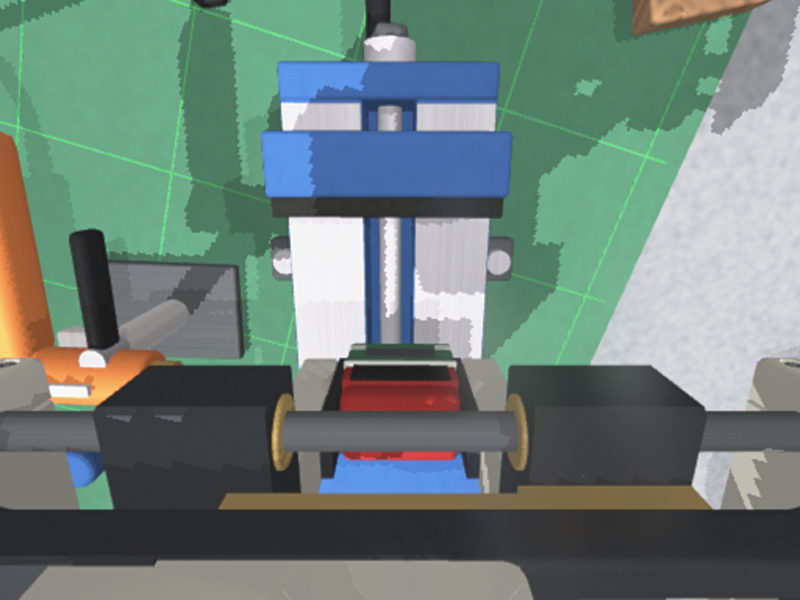

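Run:
```python
import cv2,numpy as np
a,b=[cv2.imread(f'pics/{n}.png')[335:470,310:490] for n in('w3','w4')]
cv2.imwrite('pics/cmp.png',cv2.resize(np.hstack([a,b]),None,fx=2.2,fy=2.2,interpolation=cv2.INTER_CUBIC))
```

```text
(no output)
```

View pics/cmp.png

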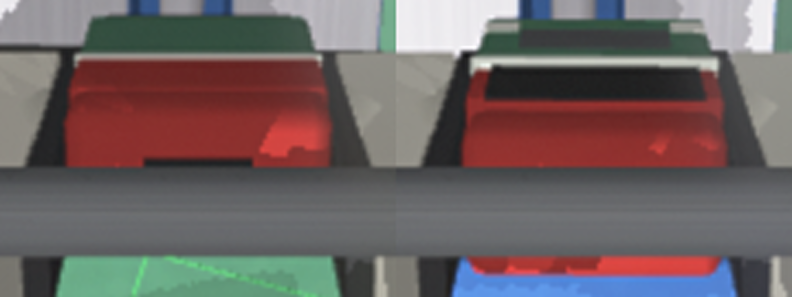

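>>> servo_tool:
  deltas:
    - [[-8,0,0],[-2,0,0],3]
    - [[-16,0,0],[-4,0,0],3]
    - [[-24,0,0],[-5,0,0],3]
    - [[-32,0,0],[-5,0,0],3]
    - [[-40,0,0],[-5,0,0],3]

```text
clock: 18.5
tool_pos: [0.4775, 0.0323, 0.2038]
orientation: [173.3, 89.9, 50.2]
force: [0.0, 0.3, -0.8]
opening: 0.04
```

>>> servo_tool:
  deltas:
    - [[-8,0,0],[0,0,0],3]
    - [[-16,0,0],[0,0,0],3]
    - [[-24,0,0],[0,0,0],3]
    - [[-32,0,0],[0,0,0],3]
    - [[-40,0,0],[0,0,0],3]

```text
clock: 19.0
tool_pos: [0.4783, 0.0329, 0.2054]
orientation: [115.7, 89.8, 32.9]
force: [-0.7, 0.1, -1.3]
opening: 0.04
```

>>> servo_tool:
  deltas:
    - [[-8,0,0],[0,0,0],3]
    - [[-16,0,0],[0,0,0],3]
    - [[-24,0,0],[0,0,0],3]
    - [[-32,0,0],[0,0,0],3]
    - [[-40,0,0],[0,0,0],3]

```text
clock: 19.5
tool_pos: [0.479, 0.0336, 0.207]
orientation: [69.1, 89.7, 26.6]
force: [-0.0, -0.0, -0.6]
opening: 0.0396
```

>>> servo_tool:
  deltas:
    - [[-8,0,0],[0,0,0],3]
    - [[-16,0,0],[0,0,0],3]
    - [[-24,0,0],[0,0,0],3]
    - [[-32,0,0],[0,0,0],3]
    - [[-40,0,0],[0,0,0],3]

```text
clock: 20.0
tool_pos: [0.4797, 0.0342, 0.2085]
orientation: [25.4, 89.6, 23.2]
force: [-0.1, 0.1, 0.7]
opening: 0.0401
```

>>> servo_tool:
  deltas:
    - [[-8,0,0],[0,0,0],3]
    - [[-16,0,0],[0,0,0],3]
    - [[-20.5,0,0],[0,0,0],3]
    - [[-20.5,0,0],[0,0,0],3]

```text
clock: 20.4
tool_pos: [0.4803, 0.0348, 0.2099]
orientation: [3.2, 89.5, 21.5]
force: [0.6, -0.1, -0.5]
opening: 0.0399
```

Run:
```python
from h import *
state(); plan([.4797,.0335,.103],17)
```

```text
{'clock': 20.4, 'tool_pos': [0.48, 0.035, 0.21], 'orientation': [3.171, 89.486, 21.518], 'force': [0.553, -0.061, -0.487], 'opening': 0.04, 'joint_pos': [27.665, 2.461, -24.761, 0.062, -62.266, 170.653]}
shift cm [10.69 -0.11 -0.19]
turn [ 1.35  0.51 -0.03] for 17
turn [-1.7865e+02  5.0000e-02  8.0000e-01] for 197
```

>>> servo_tool:
  deltas:
    - [[1.3,0.5,0],[3,-0.1,-0.2],3]
    - [[1.3,0.5,0],[6,-0.1,-0.2],3]
    - [[1.3,0.5,0],[8.5,-0.1,-0.2],3]
    - [[1.3,0.5,0],[10,-0.1,-0.2],3]
    - [[1.3,0.5,0],[10.6,-0.1,-0.2],3]

```text
clock: 20.9
tool_pos: [0.4793, 0.0337, 0.1032]
orientation: [168.8, 89.9, -174.3]
force: [-0.5, -0.4, 0.4]
opening: 0.0396
```

>>> servo_tool:
  deltas:
    - [[0,0,0],[0.15,0,0],3]
    - [[0,0,0],[0.3,0,0],3]

```text
clock: 21.1
tool_pos: [0.48, 0.0341, 0.101]
orientation: [124.6, 90.0, 141.4]
force: [0.2, 0.6, -0.5]
opening: 0.0399
```

>>> servo_tool:
  deltas:
    - [[0,0,0],[0.07,0,0],3]
    - [[0,0,0],[0.1,0,0],6]
    - [[0,0,0],[0,0,0],6]
    - [[0,0,0],[0,0,0],6]
    - [[0,0,0],[-1,0,0],6]

```text
clock: 21.6
tool_pos: [0.4793, 0.0338, 0.1105]
orientation: [177.8, 89.9, -165.4]
force: [0.5, 0.2, 0.3]
opening: 0.0593
```

>>> servo_tool:
  deltas:
    - [[0,0,0],[-4,0,0],6]
    - [[0,0,0],[-8,0,0],6]
    - [[8,0,0],[-11,0,0],6]
    - [[16,0,0],[-13,0,0],6]
    - [[24,0,0],[-13,0,0],6]

```text
clock: 22.1
tool_pos: [0.4812, 0.0342, 0.2448]
orientation: [27.8, 89.7, 20.3]
force: [-0.2, 1.3, -0.3]
opening: 0.0598
```

>>> servo_tool:
  deltas:
    - [[8,0,0],[0,0,0],6]
    - [[16,0,0],[0,0,0],6]
    - [[24,0,0],[0,0,0],6]
    - [[32,0,0],[0,0,0],6]
    - [[40,0,0],[0,0,0],6]

```text
clock: 22.6
tool_pos: [0.4811, 0.0341, 0.2458]
orientation: [68.2, 89.7, 20.4]
force: [-0.3, 0.3, 0.3]
opening: 0.0599
```

>>> servo_tool:
  deltas:
    - [[8,0,0],[0,0,0],6]
    - [[16,0,0],[0,0,0],6]
    - [[24,0,0],[0,0,0],6]
    - [[32,0,0],[0,0,0],6]
    - [[40,0,0],[0,0,0],6]

```text
clock: 23.1
tool_pos: [0.481, 0.034, 0.2466]
orientation: [107.8, 89.7, 19.6]
force: [-0.2, 0.5, -0.0]
opening: 0.0598
```

>>> servo_tool:
  deltas:
    - [[8,0,0],[0,0,0],6]
    - [[16,0,0],[0,0,0],6]
    - [[24,0,0],[0,0,0],6]
    - [[32,0,0],[0,0,0],6]
    - [[40,0,0],[0,0,0],6]

```text
clock: 23.6
tool_pos: [0.481, 0.0339, 0.2475]
orientation: [147.9, 89.6, 19.5]
force: [0.2, -0.8, 0.3]
opening: 0.0603
```

>>> servo_tool:
  deltas:
    - [[8,0,0],[0,0,0],6]
    - [[16,0,0],[0,0,0],6]
    - [[24,0,0],[0,0,0],6]
    - [[32,0,0],[0,0,0],6]
    - [[36,0,0],[0,0,0],6]

```text
clock: 24.1
tool_pos: [0.4809, 0.0338, 0.2484]
orientation: [-175.9, 89.6, 19.3]
force: [0.4, 0.2, -0.9]
opening: 0.0597
```

Run:
```python
from h import *
state(); plan([.47,.07,.25],197)
for n in('scene','side'):
    s=snap(n); H,S,V=cv2.split(cv2.cvtColor(s['image'],cv2.COLOR_RGB2HSV))
    m=(((H<7)|(H>172))&(S>150)&(V>50)).astype('uint8'); k,l,st,c=cv2.connectedComponentsWithStats(m)
    for i in range(1,k):
        if st[i,4]>20 and 190<c[i][0]<330: print(n,st[i],c[i].round(1),ray(s,*c[i],.125).round(3))
```

```text
{'clock': 24.1, 'tool_pos': [0.481, 0.034, 0.248], 'orientation': [-175.927, 89.59, 19.29], 'force': [0.417, 0.166, -0.861], 'opening': 0.06, 'joint_pos': [27.516, 0.925, -21.132, 0.063, -67.537, -12.323]}
shift cm [-0.16 -3.78  0.1 ]
turn [-1.78 -0.41  0.02] for 197
turn [1.7822e+02 4.0000e-02 6.4000e-01] for 377
scene [244 172  25  18 228] [256.3 180.7] [0.479 0.05  0.125]
side [225  65  12   7  53] [230.6  68.2] [ 0.831 -0.476  0.125]
side [189  96  12   7  54] [195.4  98.8] [ 0.845 -0.226  0.125]
side [255 167  13  17 183] [261.5 175.6] [0.475 0.045 0.125]
```

>>> servo_tool:
  deltas:
    - [[-1.8,-0.4,0],[1.5,2,0.1],6]
    - [[-1.8,-0.4,0],[3,4,0.2],6]
    - [[-1.8,-0.4,0],[4.8,5.5,0.3],6]
    - [[-1.8,-0.4,0],[4.8,5.5,0.3],6]

```text
clock: 24.6
tool_pos: [0.4917, -0.0213, 0.1985]
orientation: [-11.0, 89.8, -173.7]
force: [-0.0, -0.5, -0.9]
opening: 0.0602
```

Run:
```python
from h import *
state()
s=snap('wrist'); cv2.imwrite('pics/w5.png',cv2.resize(s['image'],(800,600),interpolation=cv2.INTER_CUBIC)[:,:,::-1]); np.save('w5.npy',s,allow_pickle=True)
```

```text
{'clock': 24.6, 'tool_pos': [0.492, -0.021, 0.198], 'orientation': [-10.993, 89.786, -173.71], 'force': [-0.027, -0.474, -0.924], 'opening': 0.06, 'joint_pos': [20.415, 4.558, -24.03, -0.059, -61.62, -3.103]}
```

View pics/w5.png

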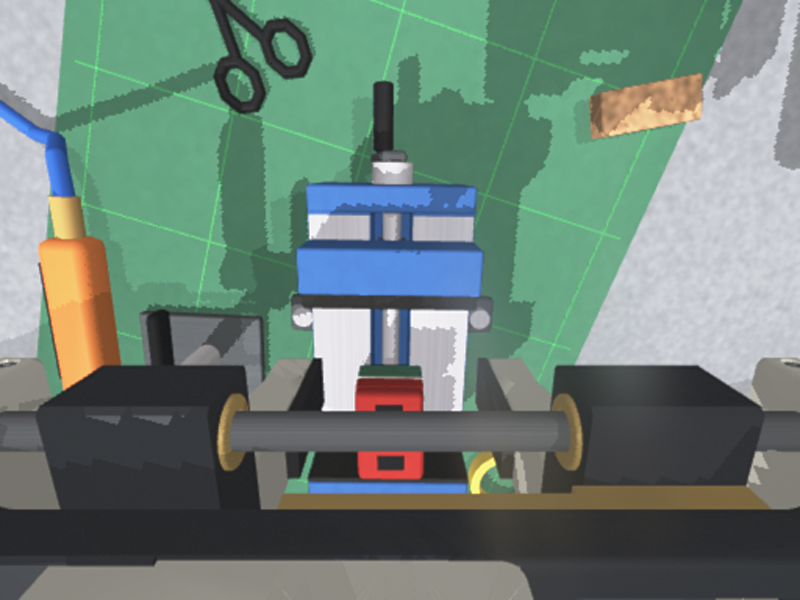

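Run:
```python
from h import *
from scipy.optimize import least_squares
s=np.load('w5.npy',allow_pickle=True).item()
P=lambda u,v,z:ray(s,u*.64,v*.64,z)
L=[P(313,308,.09),P(322,410,.09)];Rr=[P(469,308,.09),P(463,410,.09)]
print('bed',L,Rr,[np.linalg.norm(a-b).round(4) for a,b in zip(L,Rr)])
mj=[P(297,250,.125),P(482,250,.125),P(298,295,.125),P(481,293,.125)]
mid=[(L[0]+Rr[0])/2,(L[1]+Rr[1])/2,(mj[0]+mj[1])/2,(mj[2]+mj[3])/2]; print(np.round(mid,4), np.linalg.norm(mj[0]-mj[1]))
for a,b in((L[0],L[1]),(Rr[0],Rr[1]),(mid[0],mid[1])): d=b-a; print('yaw',np.degrees(np.arctan2(d[1],d[0])))
for a,b in((mj[0],mj[1]),(mj[2],mj[3])): d=a-b; print('yaw',np.degrees(np.arctan2(d[1],d[0]))+90)
x=np.array([-.2924,.9563]);y=np.array([-.9563,-.2924]);O=np.array([.4858,.0134])
for m in mid: print('vice xy of mid',(m[:2]-O)@np.c_[x,y])
for q in np.arange(1.8,5,.2):
    f=lambda xx,dz=0:(proj(s,np.r_[O+xx*x+y*(-.035*np.sin(q)),.066+.035*np.cos(q)+dz])/.64).round(0)
    print(round(q,2),f(-.1695,.007),f(-.1255))
print('hub', P(392,172,.075)[:2],(P(392,172,.075)[:2]-O)@np.c_[x,y])
```

```text
bed [array([ 0.54036218, -0.00115098,  0.09      ]), array([0.51692187, 0.0671266 , 0.09      ])] [array([ 0.44664653, -0.03034022,  0.09      ]), array([0.42584281, 0.03883616, 0.09      ])] [np.float64(0.0982), np.float64(0.0954)]
[[ 0.4935 -0.0157  0.09  ]
 [ 0.4714  0.053   0.09  ]
 [ 0.5063 -0.0565  0.125 ]
 [ 0.4993 -0.0335  0.125 ]] 0.09721307861842855
yaw 108.94780847339396
yaw 106.73783934322125
yaw 107.84245890220032
yaw 107.32267603529708
yaw 107.95465501598761
vice xy of mid [-0.03012469  0.0011545 ]
vice xy of mid [0.0420674  0.00221401]
vice xy of mid [-0.07280432  0.00087425]
vice xy of mid [-0.04883797  0.00083373]
1.8 [332.  70.] [336. 150.]
2.0 [338.  73.] [341. 150.]
2.2 [345.  75.] [348. 151.]
2.4 [353.  77.] [355. 151.]
2.6 [362.  78.] [364. 151.]
2.8 [372.  79.] [374. 152.]
3.0 [383.  80.] [384. 152.]
3.2 [394.  80.] [394. 152.]
3.4 [404.  80.] [404. 152.]
3.6 [415.  79.] [413. 152.]
3.8 [424.  78.] [422. 152.]
4.0 [433.  76.] [430. 151.]
4.2 [440.  74.] [437. 151.]
4.4 [446.  72.] [442. 150.]
4.6 [449.  70.] [445. 150.]
4.8 [451.  67.] [447. 149.]
hub [ 0.51717311 -0.09418621] [-0.11205819  0.0014561 ]
```

>>> servo_tool:
  deltas:
    - [[0,0,0],[0,4,-0.3],4]
    - [[0,0,0],[0,8,-0.6],4]
    - [[0,0,0],[0,12,-1],4]
    - [[0,0,0],[0,12,-1],4]
    - [[0,0,0],[0,12,-1],4]

```text
clock: 25.15
tool_pos: [0.5381, -0.1325, 0.2005]
orientation: [-2.6, 89.9, -165.4]
force: [0.5, 0.7, 0.0]
opening: 0.0406
```

Run:
```python
from h import *
state(); plan([.5365,-.1331,.0186],197.3)
```

```text
{'clock': 25.15, 'tool_pos': [0.538, -0.133, 0.201], 'orientation': [-2.6, 89.929, -165.351], 'force': [0.514, 0.724, 0.037], 'opening': 0.041, 'joint_pos': [6.421, 10.354, -16.87, 0.011, -62.845, 10.823]}
shift cm [1.819e+01 1.000e-02 1.500e-01]
turn [-0.05  0.07  0.  ] for 197.3
turn [ 1.7995e+02  1.0000e-02 -1.1000e-01] for 377.3
```

>>> servo_tool:
  deltas:
    - [[0,0,0],[4,0,0.15],4]
    - [[0,0,0],[8,0,0.15],4]
    - [[0,0,0],[12,0,0.15],4]
    - [[0,0,0],[14,0,0.15],4]
    - [[0,0,0],[15,0,0.15],4]

```text
clock: 25.65
tool_pos: [0.5356, -0.1318, 0.0493]
orientation: [-10.5, 89.8, -173.1]
force: [-0.5, 0.8, 0.8]
opening: 0.0399
```

>>> servo_tool:
  deltas:
    - [[0,0,0],[1,0,0],4]
    - [[0,0,0],[2,0,0],4]
    - [[0,0,0],[2.9,0,0],4]
    - [[0,0,0],[3.1,0,0],4]

```text
clock: 26.05
tool_pos: [0.5353, -0.1317, 0.0178]
orientation: [-11.7, 89.8, -174.3]
force: [0.2, -0.2, -0.2]
opening: 0.04
```

>>> servo_tool:
  deltas:
    - [[0,0,0],[0,0,0],1]
    - [[0,0,0],[0,0,0],1]
    - [[0,0,0],[0,0,0],1]
    - [[0,0,0],[0,0,0],1]
    - [[0,0,0],[0,0,0],1]

```text
clock: 26.55
tool_pos: [0.5364, -0.1315, 0.0183]
orientation: [-10.6, 89.9, -173.2]
force: [1.7, 0.3, -0.2]
opening: 0.0131
```

Run:
```python
from h import *
state(); plan([.5365,-.1331,.0186],197.3)
s=snap('wrist'); cv2.imwrite('pics/w6.png',cv2.resize(s['image'],(800,600),interpolation=cv2.INTER_CUBIC)[:,:,::-1])
```

```text
{'clock': 26.55, 'tool_pos': [0.536, -0.132, 0.018], 'orientation': [-10.596, 89.907, -173.22], 'force': [1.665, 0.272, -0.181], 'opening': 0.013, 'joint_pos': [6.546, 22.094, -28.825, 0.001, -39.174, 10.829]}
shift cm [-0.03  0.15  0.04]
turn [0.08 0.09 0.02] for 197.3
turn [-1.7992e+02 -3.0000e-02  1.4000e-01] for 377.3
```

View pics/w6.png

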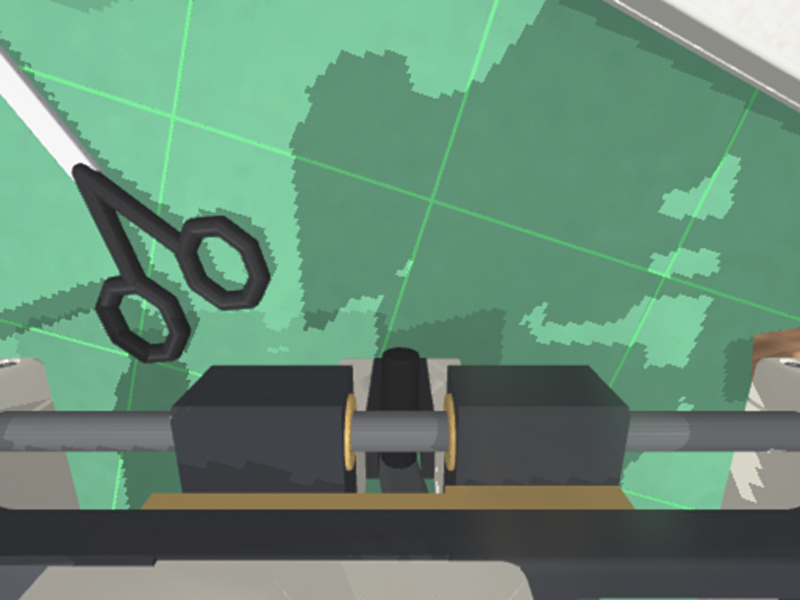

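```bash
cat >> h.py <<'E'
VX=np.array([-.2974,.9548]);VY=np.array([-.9548,-.2974]);C=np.array([.5305,-.1350]);ZC=.0530
def crank(rows=15,step=24):
    o=ctrl.get_obs(); p=o['tool_pos']; r=(p[:2]-C); yv=r@VY; z=p[2]-ZC; q0=np.arctan2(-yv,z)%(2*np.pi)
    print('clock',o['clock'],'q mod 2pi',round(q0,3),'radius',round(float(np.hypot(yv,z)),4),'xv off',round(float(r@VX),4),'open',round(o['opening'],4),'F',np.round(o['force'],1))
    M=Rt(o).as_matrix()
    z1=np.array([np.cos(np.radians(197.3)),np.sin(np.radians(197.3)),0]); x1=np.array([0,0,-1.])
    print('turn',np.degrees(R.from_matrix(M.T@np.c_[x1,np.cross(z1,x1),z1]).as_rotvec()).round(2))
    pos=lambda q:(-3.5*np.cos(q),-3.5*np.sin(q))
    for c in range(0,rows,5):
        qs=q0+np.radians(step)*c
        out=[]
        for k in range(1,min(5,rows-c)+1):
            q=qs+np.radians(step)*k
            if c==0: a=(-100*ZC+100*p[2]-3.5*np.cos(q), -3.5*np.sin(q)-100*yv)
            else: a=np.array(pos(q))-pos(qs)
            out.append([round(float(a[0]),2),0,round(float(a[1]),2)])
        print(out)
E
python3 -c "
from h import *
crank()"
```

```text
clock 26.6 q mod 2pi 2.952 radius 0.0354 xv off 0.0016 open 0.0129 F [3.2 2.4 1.6]
turn [0.07 0.1  0.02]
[[-0.06, 0, 1.46], [-0.68, 0, 2.78], [-1.78, 0, 3.73], [-3.17, 0, 4.15], [-4.62, 0, 3.97]]
[[-1.25, 0, -0.75], [-2.08, 0, -1.95], [-2.35, 0, -3.38], [-2.02, 0, -4.79], [-1.14, 0, -5.95]]
[[1.27, 0, -0.7], [2.72, 0, -0.83], [4.1, 0, -0.35], [5.16, 0, 0.65], [5.73, 0, 1.99]]
```

>>> servo_tool:
  deltas:
    - [[0,0,0],[-0.06,0,1.46],1]
    - [[0,0,0],[-0.68,0,2.78],1]
    - [[0,0,0],[-1.78,0,3.73],1]
    - [[0,0,0],[-3.17,0,4.15],1]
    - [[0,0,0],[-4.62,0,3.97],1]

```text
clock: 27.1
tool_pos: [0.4985, -0.1427, 0.0648]
orientation: [-88.2, 89.9, 109.2]
force: [9.0, 7.7, -10.5]
opening: 0.0129
```

```bash
python3 -c "
from h import *
crank()"
```

```text
clock 27.1 q mod 2pi 5.059 radius 0.0349 xv off 0.0022 open 0.0129 F [  9.    7.7 -10.5]
turn [0.04 0.   0.06]
[[-1.24, 0, -0.76], [-2.06, 0, -1.96], [-2.31, 0, -3.39], [-1.97, 0, -4.81], [-1.07, 0, -5.96]]
[[1.28, 0, -0.69], [2.73, 0, -0.79], [4.1, 0, -0.3], [5.15, 0, 0.71], [5.7, 0, 2.06]]
[[-0.05, 0, 1.45], [-0.68, 0, 2.76], [-1.79, 0, 3.7], [-3.19, 0, 4.11], [-4.63, 0, 3.91]]
```

>>> servo_tool:
  deltas:
    - [[0,0,0],[-1.24,0,-0.76],1]
    - [[0,0,0],[-2.06,0,-1.96],1]
    - [[0,0,0],[-2.31,0,-3.39],1]
    - [[0,0,0],[-1.97,0,-4.81],1]
    - [[0,0,0],[-1.07,0,-5.96],1]

```text
clock: 27.6
tool_pos: [0.5553, -0.1258, 0.0765]
orientation: [-12.4, 90.0, -175.0]
force: [-2.4, -5.8, 1.7]
opening: 0.013
```

>>> servo_tool:
  deltas:
    - [[0,0,0],[1.28,0,-0.69],1]
    - [[0,0,0],[2.73,0,-0.79],1]
    - [[0,0,0],[4.1,0,-0.3],1]
    - [[0,0,0],[5.15,0,0.71],1]
    - [[0,0,0],[5.7,0,2.06],1]

```text
clock: 28.1
tool_pos: [0.5376, -0.1313, 0.0186]
orientation: [173.8, 89.8, 11.1]
force: [4.7, 4.0, -1.9]
opening: 0.013
```

>>> servo_tool:
  deltas:
    - [[0,0,0],[-0.05,0,1.45],1]
    - [[0,0,0],[-0.68,0,2.76],1]
    - [[0,0,0],[-1.79,0,3.7],1]
    - [[0,0,0],[-3.19,0,4.11],1]
    - [[0,0,0],[-4.63,0,3.91],1]

```text
clock: 28.6
tool_pos: [0.4987, -0.1426, 0.065]
orientation: [-159.4, 89.9, 37.9]
force: [7.0, 6.6, -10.6]
opening: 0.013
```

```bash
python3 -c "
from h import *
crank()"
```

```text
clock 28.6 q mod 2pi 5.063 radius 0.0348 xv off 0.0022 open 0.013 F [  7.    6.6 -10.6]
turn [ 0.02 -0.13  0.05]
[[-1.24, 0, -0.75], [-2.05, 0, -1.96], [-2.3, 0, -3.39], [-1.95, 0, -4.81], [-1.05, 0, -5.95]]
[[1.29, 0, -0.68], [2.74, 0, -0.78], [4.11, 0, -0.28], [5.15, 0, 0.73], [5.69, 0, 2.08]]
[[-0.05, 0, 1.45], [-0.69, 0, 2.76], [-1.81, 0, 3.69], [-3.21, 0, 4.09], [-4.65, 0, 3.89]]
```

>>> servo_tool:
  deltas:
    - [[0,0,0],[-1.24,0,-0.76],1]
    - [[0,0,0],[-2.06,0,-1.96],1]
    - [[0,0,0],[-2.31,0,-3.39],1]
    - [[0,0,0],[-1.97,0,-4.81],1]
    - [[0,0,0],[-1.07,0,-5.96],1]

```text
clock: 29.1
tool_pos: [0.5551, -0.1259, 0.0769]
orientation: [-177.1, 89.9, 20.2]
force: [-4.2, -5.5, 2.2]
opening: 0.0133
```

>>> servo_tool:
  deltas:
    - [[0,0,0],[1.28,0,-0.69],1]
    - [[0,0,0],[2.73,0,-0.79],1]
    - [[0,0,0],[4.1,0,-0.3],1]
    - [[0,0,0],[5.15,0,0.71],1]
    - [[0,0,0],[5.7,0,2.06],1]

```text
clock: 29.6
tool_pos: [0.5383, -0.1311, 0.0192]
orientation: [174.2, 89.6, 11.5]
force: [8.2, 4.0, -8.6]
opening: 0.0129
```

>>> servo_tool:
  deltas:
    - [[0,0,0],[-0.05,0,1.45],1]
    - [[0,0,0],[-0.68,0,2.76],1]
    - [[0,0,0],[-1.79,0,3.7],1]
    - [[0,0,0],[-3.19,0,4.11],1]
    - [[0,0,0],[-4.63,0,3.91],1]

```text
clock: 30.1
tool_pos: [0.499, -0.1426, 0.0659]
orientation: [-174.5, 89.7, 22.8]
force: [7.4, 7.2, -9.7]
opening: 0.0133
```

>>> servo_tool:
  deltas:
    - [[0,0,0],[-1.24,0,-0.76],1]
    - [[0,0,0],[-2.06,0,-1.96],1]
    - [[0,0,0],[-2.31,0,-3.39],1]
    - [[0,0,0],[-1.97,0,-4.81],1]
    - [[0,0,0],[-1.07,0,-5.96],1]

```text
clock: 30.6
tool_pos: [0.5547, -0.1259, 0.0781]
orientation: [-179.1, 89.8, 18.2]
force: [-5.2, -3.7, 0.6]
opening: 0.0131
```

>>> servo_tool:
  deltas:
    - [[0,0,0],[1.28,0,-0.69],1]
    - [[0,0,0],[2.73,0,-0.79],1]
    - [[0,0,0],[4.1,0,-0.3],1]
    - [[0,0,0],[5.15,0,0.71],1]
    - [[0,0,0],[5.7,0,2.06],1]

```text
clock: 31.1
tool_pos: [0.54, -0.1306, 0.0208]
orientation: [174.1, 89.3, 11.4]
force: [13.0, 3.3, -22.3]
opening: 0.013
```

>>> servo_tool:
  deltas:
    - [[0,0,0],[-0.05,0,1.45],1]
    - [[0,0,0],[-0.68,0,2.76],1]
    - [[0,0,0],[-1.79,0,3.7],1]
    - [[0,0,0],[-3.19,0,4.11],1]
    - [[0,0,0],[-4.63,0,3.91],1]

```text
clock: 31.6
tool_pos: [0.4996, -0.1424, 0.0673]
orientation: [-179.2, 89.4, 18.0]
force: [4.1, 6.4, -9.4]
opening: 0.0133
```

```bash
python3 -c "
from h import *
crank()
for n in('scene','side'):
    s=snap(n); H,S,V=cv2.split(cv2.cvtColor(s['image'],cv2.COLOR_RGB2HSV))
    m=(((H<7)|(H>172))&(S>150)&(V>50)).astype('uint8'); k,l,st,c=cv2.connectedComponentsWithStats(m)
    for i in range(1,k):
        if st[i,4]>20 and 190<c[i][0]<330: print(n,st[i],c[i].round(1),ray(s,*c[i],.125).round(3))
"
```

```text
clock 31.6 q mod 2pi 5.136 radius 0.0348 xv off 0.0022 open 0.0133 F [ 4.1  6.4 -9.4]
turn [-0.04 -0.62  0.01]
[[-1.18, 0, -0.84], [-1.9, 0, -2.11], [-2.05, 0, -3.56], [-1.59, 0, -4.94], [-0.61, 0, -6.01]]
[[1.33, 0, -0.59], [2.79, 0, -0.58], [4.11, 0, 0.02], [5.08, 0, 1.11], [5.53, 0, 2.49]]
[[-0.16, 0, 1.45], [-0.89, 0, 2.7], [-2.08, 0, 3.55], [-3.5, 0, 3.85], [-4.92, 0, 3.54]]
scene [244 171  25  19 237] [255.9 180.4] [0.479 0.048 0.125]
side [226  65  11   7  52] [230.7  68.1] [ 0.831 -0.476  0.125]
side [189  96  12   7  55] [195.3  98.8] [ 0.846 -0.226  0.125]
side [254 167  16  17 218] [261.5 174.7] [0.477 0.042 0.125]
```

>>> servo_tool:
  deltas:
    - [[0,-0.6,0],[-1.18,0,-0.84],1]
    - [[0,-0.6,0],[-1.9,0,-2.11],1]
    - [[0,-0.6,0],[-2.05,0,-3.56],1]
    - [[0,-0.6,0],[-1.59,0,-4.94],1]
    - [[0,-0.6,0],[-0.61,0,-6.01],1]

```text
clock: 32.2
tool_pos: [0.5565, -0.1253, 0.0769]
orientation: [56.1, 89.9, -106.6]
force: [-8.0, -6.7, -2.6]
opening: 0.0131
```

>>> servo_tool:
  deltas:
    - [[0,0,0],[1.33,0,-0.59],1]
    - [[0,0,0],[2.79,0,-0.58],1]
    - [[0,0,0],[4.11,0,0.02],1]
    - [[0,0,0],[5.08,0,1.11],1]
    - [[0,0,0],[5.53,0,2.49],1]

```text
clock: 32.7
tool_pos: [0.5391, -0.131, 0.0223]
orientation: [166.4, 89.3, 3.7]
force: [13.9, 4.3, -27.3]
opening: 0.0131
```

>>> servo_tool:
  deltas:
    - [[0,0,0],[-0.16,0,1.45],1]
    - [[0,0,0],[-0.89,0,2.7],1]
    - [[0,0,0],[-2.08,0,3.55],1]
    - [[0,0,0],[-3.5,0,3.85],1]
    - [[0,0,0],[-4.92,0,3.54],1]

```text
clock: 33.2
tool_pos: [0.5007, -0.142, 0.0712]
orientation: [172.4, 89.6, 9.6]
force: [-2.1, 2.4, -7.4]
opening: 0.0132
```

>>> servo_tool:
  deltas:
    - [[0,-0.4,0],[-1.18,0,-0.84],1]
    - [[0,-0.4,0],[-1.9,0,-2.11],1]
    - [[0,-0.4,0],[-2.05,0,-3.56],1]
    - [[0,-0.4,0],[-1.59,0,-4.94],1]
    - [[0,-0.4,0],[-0.61,0,-6.01],1]

```text
clock: 33.7
tool_pos: [0.5567, -0.1251, 0.0787]
orientation: [24.8, 89.8, -138.0]
force: [-8.1, -7.1, -3.1]
opening: 0.0131
```

>>> servo_tool:
  deltas:
    - [[0,0,0],[1.33,0,-0.59],1]
    - [[0,0,0],[2.79,0,-0.58],1]
    - [[0,0,0],[4.11,0,0.02],1]
    - [[0,0,0],[5.08,0,1.11],1]
    - [[0,0,0],[5.53,0,2.49],1]

```text
clock: 34.2
tool_pos: [0.5395, -0.1309, 0.0243]
orientation: [161.5, 89.4, -1.2]
force: [14.3, 4.0, -28.1]
opening: 0.0129
```

```bash
python3 -c "
from h import *
crank()
a=snap('scene')['image'][155:225,200:300]; b=snap('side')['image'][140:225,215:305]
cv2.imwrite('pics/v7.png',np.hstack([cv2.resize(a,(400,340),interpolation=3),cv2.resize(b,(360,340),interpolation=3)])[:,:,::-1])
"
```

```text
clock 34.2 q mod 2pi 2.813 radius 0.0304 xv off 0.0013 open 0.0129 F [ 14.3   4.  -28.1]
turn [ 0.04 -0.58 -0.19]
[[0.61, 0, 1.3], [0.18, 0, 2.69], [-0.78, 0, 3.78], [-2.1, 0, 4.39], [-3.55, 0, 4.41]]
[[-1.34, 0, -0.57], [-2.33, 0, -1.64], [-2.8, 0, -3.02], [-2.67, 0, -4.47], [-1.96, 0, -5.74]]
[[1.16, 0, -0.87], [2.58, 0, -1.2], [4.01, 0, -0.91], [5.2, 0, -0.08], [5.95, 0, 1.17]]
```

View pics/v7.png

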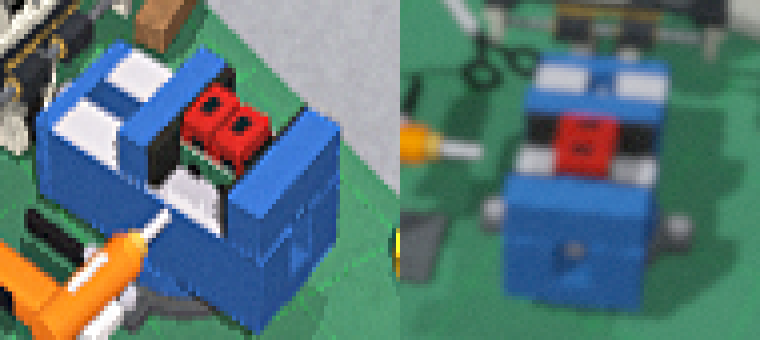

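>>> servo_tool:
  deltas:
    - [[0,0,0],[0,0,0],2.4]
    - [[0,0,0],[0,0,0],2.4]
    - [[0,-0.6,-0.2],[0.3,0.1,0],2.4]
    - [[0,-0.6,-0.2],[0.5,0.1,0],2.4]
    - [[0,-0.6,-0.2],[0.5,0.1,0],2.4]

```text
clock: 34.8
tool_pos: [0.5347, -0.1332, 0.018]
orientation: [-11.3, 89.5, -174.0]
force: [0.3, 0.0, 0.0]
opening: 0.0244
```

>>> servo_tool:
  deltas:
    - [[0,0,0],[0,0,0],1]
    - [[0,0,0],[0,0,0],1]
    - [[0,0,0],[0,0,0],1]
    - [[0,0,0],[0,0,0],1]
    - [[0,0,0],[0,0,0],1]

```text
clock: 35.3
tool_pos: [0.5347, -0.1332, 0.018]
orientation: [-11.2, 89.5, -174.0]
force: [-0.5, -0.8, 0.4]
opening: 0.0128
```

```bash
python3 -c "
from h import *
crank(10,24); print(ctrl.get_obs()['tool_pos'])
"
```

```text
clock 35.3 q mod 2pi 3.012 radius 0.0353 xv off 0.0005 open 0.0128 F [-0.5 -0.8  0.4]
turn [-0.05  0.49  0.1 ]
[[-0.15, 0, 1.45], [-0.84, 0, 2.73], [-2.0, 0, 3.62], [-3.41, 0, 3.95], [-4.84, 0, 3.69]]
[[-1.2, 0, -0.83], [-1.96, 0, -2.07], [-2.14, 0, -3.51], [-1.73, 0, -4.91], [-0.78, 0, -6.01]]
[ 0.53470825 -0.13320176  0.01800276]
```

>>> servo_tool:
  deltas:
    - [[0,0.5,0.1],[-0.15,0,1.45],1]
    - [[0,0.5,0.1],[-0.84,0,2.73],1]
    - [[0,0.5,0.1],[-2.0,0,3.62],1]
    - [[0,0.5,0.1],[-3.41,0,3.95],1]
    - [[0,0.5,0.1],[-4.84,0,3.69],1]

```text
clock: 35.8
tool_pos: [0.4999, -0.1435, 0.0677]
orientation: [-163.4, 89.9, 33.8]
force: [10.3, 8.5, -12.4]
opening: 0.0131
```

```bash
python3 -c "
from h import *
crank(5,18); print(ctrl.get_obs()['tool_pos'])
"
```

```text
clock 35.8 q mod 2pi 5.145 radius 0.035 xv off 0.0009 open 0.0131 F [ 10.3   8.5 -12.4]
turn [-0.08 -0.11  0.03]
[[-0.91, 0, -0.61], [-1.59, 0, -1.47], [-1.97, 0, -2.5], [-2.01, 0, -3.59], [-1.71, 0, -4.65]]
[ 0.4998751  -0.14354545  0.06766973]
```

>>> servo_tool:
  deltas:
    - [[0,0,0],[-0.91,0,-0.61],1]
    - [[0,0,0],[-1.59,0,-1.47],1]
    - [[0,0,0],[-1.97,0,-2.5],1]
    - [[0,0,0],[-2.01,0,-3.59],1]
    - [[0,0,0],[-1.71,0,-4.65],1]

```text
clock: 36.3
tool_pos: [0.5422, -0.131, 0.0857]
orientation: [-10.4, 89.9, -173.2]
force: [-5.6, -2.6, 3.1]
opening: 0.0131
```

```bash
python3 -c "
from h import *
crank(5,18); print(ctrl.get_obs()['tool_pos'])
a=snap('scene')['image'][150:225,200:300]; b=snap('side')['image'][140:225,215:305]
cv2.imwrite('pics/v8.png',np.hstack([cv2.resize(a,(440,330),interpolation=3),cv2.resize(b,(350,330),interpolation=3)])[:,:,::-1])
"
```

```text
clock 36.3 q mod 2pi 0.362 radius 0.035 xv off 0.0003 open 0.0131 F [-5.6 -2.6  3.1]
turn [-0.1   0.12  0.02]
[[0.54, 0, -0.95], [1.35, 0, -1.69], [2.35, 0, -2.14], [3.44, 0, -2.26], [4.51, 0, -2.04]]
[ 0.54221489 -0.1309867   0.0857096 ]
```

View pics/v8.png

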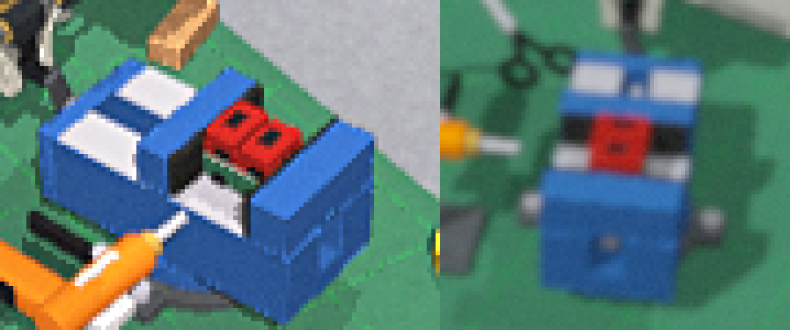

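>>> servo_tool:
  deltas:
    - [[0,0,0],[0,0,0],4]
    - [[0,0,0],[0,0,0],4]
    - [[0,0,0],[-3,0,0],4]
    - [[0,0,0],[-7.5,0,0],4]
    - [[0,0,0],[-12,0,0],4]

```text
clock: 36.9
tool_pos: [0.5429, -0.1305, 0.2066]
orientation: [-24.2, 89.9, 173.0]
force: [1.1, 0.5, 0.3]
opening: 0.0393
```

>>> servo_tool:
  deltas:
    - [[0,0,0],[-4.5,0,0],8.5]
    - [[0,0,0],[-4.5,-4.1,-1.8],8.5]
    - [[0,0,0],[-4.5,-8.2,-3.6],8.5]
    - [[0,0,0],[-4.5,-12.5,-5.4],8.5]
    - [[0,0,0],[-4.5,-16.6,-7.2],8.5]

```text
clock: 37.4
tool_pos: [0.562, 0.0512, 0.2524]
orientation: [-106.4, 89.9, 90.8]
force: [0.3, 0.5, 0.8]
opening: 0.0746
```

>>> servo_tool:
  deltas:
    - [[0,0,0],[0,-4,-1.8],8.5]
    - [[0,0,0],[0,-8.4,-3.5],8.5]
    - [[0,0,0],[0,-8.4,-3.5],8.5]
    - [[0,0,0],[0,-8.4,-3.5],8.5]

```text
clock: 37.8
tool_pos: [0.5701, 0.143, 0.2524]
orientation: [-98.4, 89.9, 99.0]
force: [-0.2, -0.5, 0.8]
opening: 0.0849
```

```bash
python3 -c "
from h import *
state()
s=snap('wrist'); cv2.imwrite('pics/w9.png',cv2.resize(s['image'],(800,600),interpolation=cv2.INTER_CUBIC)[:,:,::-1]); np.save('w9.npy',s,allow_pickle=True)
"
```

```text
{'clock': 37.8, 'tool_pos': [0.57, 0.143, 0.252], 'orientation': [-98.386, 89.922, 98.977], 'force': [-0.231, -0.51, 0.845], 'opening': 0.085, 'joint_pos': [33.075, 11.476, -8.404, -0.076, -70.088, -15.687]}
```

View pics/w9.png

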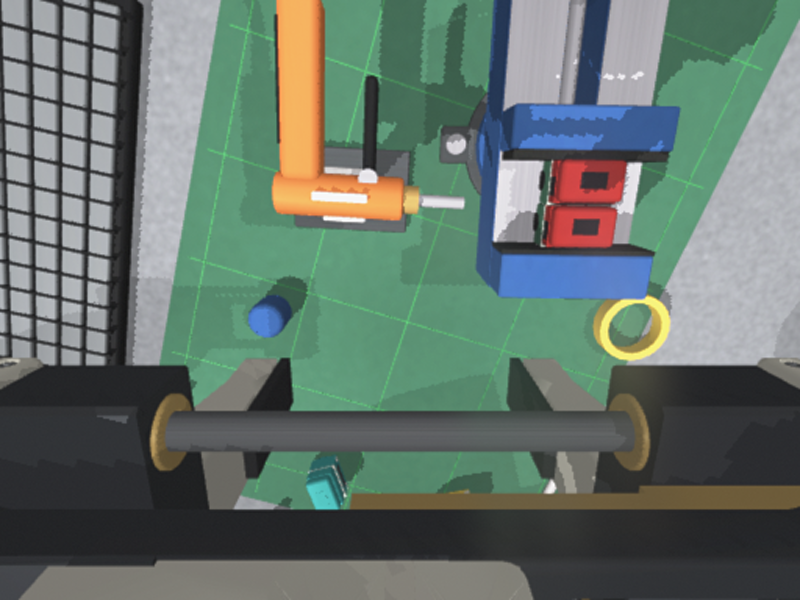

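```bash
python3 -c "
from h import *
s=np.load('w9.npy',allow_pickle=True).item()
P=lambda u,v,z:ray(s,u*.64,v*.64,z)[:2]
m=np.array([.4926,-.0132]); O=m+.0274*VX
V=lambda u,v,z:((P(u,v,z)-O)@np.c_[VX,VY]*1000).round(1)
print('O',O,'mov blue back/front',V(590,106,.125),V(590,151,.125),'cab tail',V(585,160,.132),'split',V(580,205,.132),'nose',V(575,247,.132),'fixed rubber',V(570,243,.125),'blue',V(570,252,.125),'back',V(570,297,.125))
print('barrel',P(275,194,.111),P(403,199,.111),'tip',P(464,203,.111))
d=P(464,203,.111)-P(275,194,.111); print('yaw',np.degrees(np.arctan2(-d[1],-d[0])))
a=P(302,20,.123);b=P(302,160,.123); print('grip mid',a,b,'yaw',np.degrees(np.arctan2(*(b-a)[::-1]))-90, 'edges',P(280,100,.123),P(324,100,.123))
a=P(372,80,.119);b=P(369,165,.119);print('trig',a,b,'yaw',np.degrees(np.arctan2(*(b-a)[::-1]))-90)
H,S,Vv=cv2.split(cv2.cvtColor(s['image'],cv2.COLOR_RGB2HSV)); 
col=s['image'][90:195,int(588*.64)]; print([(int(90+i)/.64//1,*c) for i,c in enumerate(col) if i<20 or i>55][:60])
"
```

```text
O [0.48445124 0.01296152] mov blue back/front [-16.1  -6.4] [ 9.1 -3.2] cab tail [14.4 -8.4] split [40.7 -8.2] nose [66.6 -8.2] fixed rubber [65.2 -9. ] blue [71.  -8.3] back [101.3  -4.8]
barrel [0.66555552 0.10660708] [0.58444476 0.08448998] tip [0.54526966 0.07488399]
yaw 14.774259712256484
grip mid [0.66921827 0.00676402] [0.65121133 0.08018674] yaw 13.779830561555514 edges [0.67177802 0.05112498] [0.64682107 0.04329437]
trig [0.62307148 0.02381285] [0.61124191 0.07066156] yaw 14.171290501763409
[(140.0, np.uint8(83), np.uint8(126), np.uint8(204)), (142.0, np.uint8(83), np.uint8(127), np.uint8(204)), (143.0, np.uint8(83), np.uint8(127), np.uint8(205)), (145.0, np.uint8(82), np.uint8(126), np.uint8(206)), (146.0, np.uint8(81), np.uint8(126), np.uint8(203)), (148.0, np.uint8(78), np.uint8(116), np.uint8(185)), (150.0, np.uint8(62), np.uint8(66), np.uint8(83)), (151.0, np.uint8(54), np.uint8(50), np.uint8(51)), (153.0, np.uint8(52), np.uint8(50), np.uint8(53)), (154.0, np.uint8(53), np.uint8(51), np.uint8(55)), (156.0, np.uint8(53), np.uint8(51), np.uint8(55)), (157.0, np.uint8(62),
[... 1838 characters left out ...]
int8(202)), (270.0, np.uint8(88), np.uint8(127), np.uint8(202)), (271.0, np.uint8(88), np.uint8(128), np.uint8(201)), (273.0, np.uint8(88), np.uint8(128), np.uint8(202)), (275.0, np.uint8(88), np.uint8(128), np.uint8(202)), (276.0, np.uint8(88), np.uint8(128), np.uint8(204)), (278.0, np.uint8(88), np.uint8(128), np.uint8(204)), (279.0, np.uint8(88), np.uint8(129), np.uint8(204)), (281.0, np.uint8(87), np.uint8(128), np.uint8(202)), (282.0, np.uint8(88), np.uint8(129), np.uint8(203)), (284.0, np.uint8(88), np.uint8(129), np.uint8(203)), (285.0, np.uint8(88), np.uint8(129), np.uint8(203)), (287.0, np.uint8(88), np.uint8(129), np.uint8(203)), (289.0, np.uint8(88), np.uint8(129), np.uint8(203))]
```

```bash
python3 -c "
from h import *
plan([.6492,.0477,.15],194.3)"
```

```text
shift cm [10.24 11.36 -4.74]
turn [ 2.99 -0.01  0.07] for 194.3
turn [-1.7701e+02 -1.1000e-01 -2.0000e-02] for 374.3
```

>>> servo_tool:
  deltas:
    - [[1,0,0],[0,3.8,-1.6],8.7]
    - [[2,0,0],[0,7.6,-3.2],8.7]
    - [[3,0,0],[0,11.4,-4.7],8.7]
    - [[3,0,0],[3,11.4,-4.7],8.7]
    - [[3,0,0],[7,11.4,-4.7],8.7]

```text
clock: 38.35
tool_pos: [0.6505, 0.0444, 0.1838]
orientation: [-164.5, 89.7, 29.6]
force: [0.5, 0.9, 0.1]
opening: 0.087
```

```bash
python3 -c "
from h import *
state();plan([.6492,.0477,.092],194.3)
s=snap('wrist')
Ox=np.array([.6180,.0934]);gx=np.array([.969,.247]);gy=np.array([-.247,.969])
for p in((-.016,-.052,.119),(.044,-.052,.123),(.018,-.1,.123)): print(p,proj(s,np.r_[Ox+p[0]*gx+p[1]*gy,p[2]])/.64)
for n in('scene',):
    a=snap(n)
    for p in((-.016,-.072,.119),(.044,-.113,.123)): print(p,proj(a,np.r_[Ox+p[0]*gx+p[1]*gy,p[2]]))
"
```

```text
{'clock': 38.35, 'tool_pos': [0.651, 0.044, 0.184], 'orientation': [-164.5, 89.711, 29.562], 'force': [0.509, 0.907, 0.13], 'opening': 0.087, 'joint_pos': [20.985, 19.872, -6.047, -0.048, -63.795, -6.902]}
shift cm [ 9.18 -0.34  0.09]
turn [-0.24 -0.28  0.08] for 194.3
turn [1.7976e+02 1.2000e-01 4.4000e-01] for 374.3
(-0.016, -0.052, 0.119) [463.39803106 329.942597  ]
(0.044, -0.052, 0.123) [350.13487987 332.65979636]
(0.018, -0.1, 0.123) [399.32669064 241.2885487 ]
(-0.016, -0.072, 0.119) [208.47804117 196.3663456 ]
(0.044, -0.113, 0.123) [181.84115533 200.35394764]
```

>>> servo_tool:
  deltas:
    - [[0,-0.3,0],[2,-0.3,0.1],8.7]
    - [[0,-0.3,0],[4,-0.3,0.1],8.7]
    - [[0,-0.3,0],[5,-0.3,0.1],8.7]
    - [[0,-0.3,0],[6,-0.3,0.1],8.7]
    - [[0,-0.3,0],[7,-0.3,0.1],8.7]

```text
clock: 38.95
tool_pos: [0.6437, 0.0472, 0.108]
orientation: [-9.1, 89.3, -175.0]
force: [0.6, 1.1, -0.3]
opening: 0.087
```

>>> servo_tool:
  deltas:
    - [[0,0,0],[0.7,0,0],8.7]
    - [[0,0,0],[1.5,0,0],8.7]
    - [[0,0,0],[2.2,0,0],8.7]
    - [[0,0,0],[2.2,0,0],8.7]

```text
clock: 39.35
tool_pos: [0.6428, 0.047, 0.0849]
orientation: [-8.0, 89.2, -173.9]
force: [-0.7, -0.1, -0.3]
opening: 0.0872
```

>>> servo_tool:
  deltas:
    - [[0,0,0],[0,0,0],4.4]
    - [[0,0,0],[0,0,0],4.4]
    - [[0,0,0],[0,0,0],4.4]
    - [[0,0,0],[0,0,0],4.4]
    - [[0,0,0],[0,0,0],4.4]

```text
clock: 39.85
tool_pos: [0.6495, 0.0488, 0.0854]
orientation: [-57.4, 89.9, 136.8]
force: [35.6, 1.7, -28.1]
opening: 0.0526
```

```bash
python3 -c "
from h import *
state()"
```

```text
{'clock': 39.85, 'tool_pos': [0.649, 0.049, 0.085], 'orientation': [-57.372, 89.878, 136.789], 'force': [35.646, 1.692, -28.13], 'opening': 0.053, 'joint_pos': [21.361, 24.974, -12.227, -0.138, -52.852, -7.117]}
```

>>> servo_tool:
  deltas:
    - [[0,0,0],[0,0,-0.2],4]
    - [[0,0,0],[0,0,-0.4],4]
    - [[0,0,0],[0,0,-0.4],4]

```text
clock: 40.15
tool_pos: [0.6511, 0.0493, 0.0855]
orientation: [-19.6, 89.7, 174.5]
force: [-7.7, 0.6, 3.9]
opening: 0.0496
```

```bash
python3 -c "
from h import *
state()"
```

```text
{'clock': 40.15, 'tool_pos': [0.651, 0.049, 0.085], 'orientation': [-19.605, 89.67, 174.546], 'force': [-7.652, 0.603, 3.926], 'opening': 0.05, 'joint_pos': [21.321, 25.236, -11.758, -0.186, -53.301, -7.059]}
```

>>> servo_tool:
  deltas:
    - [[0,0,0],[0,0,0],4]
    - [[0,0,0],[0,0,0],4]
    - [[0,0,0],[0,0,0],4]
    - [[0,0,0],[0,0,0],4]
    - [[0,0,0],[0,0,0],4]

```text
clock: 40.65
tool_pos: [0.651, 0.0493, 0.0855]
orientation: [-19.2, 89.7, 174.9]
force: [-0.3, -0.2, 0.2]
opening: 0.0495
```

>>> servo_tool:
  deltas:
    - [[0,0,0],[0,0,0],3.5]
    - [[0,0,0],[0,0,0],3.5]
    - [[0,0,0],[0,0,0],3.5]
    - [[0,0,0],[0,0,0],3.5]
    - [[0,0,0],[0,0,0],3.5]

```text
clock: 41.15
tool_pos: [0.6511, 0.0493, 0.0855]
orientation: [-19.3, 89.7, 174.9]
force: [-1.3, 0.0, -0.8]
opening: 0.0493
```

>>> servo_tool:
  deltas:
    - [[0,0,0],[0,0,0],3.5]
    - [[0,0,0],[0,0,0],3.5]
    - [[0,0,0],[0,0,0],3.5]
    - [[0,0,0],[0,0,0],3.5]
    - [[0,0,0],[0,0,0],3.5]

```text
clock: 41.65
tool_pos: [0.651, 0.0493, 0.0856]
orientation: [-19.6, 89.7, 174.5]
force: [-0.4, 0.6, -0.6]
opening: 0.0494
```

```bash
python3 -c "
from h import *
state()
a=snap('scene')['image'][165:240,165:290]
cv2.imwrite('pics/g10.png',cv2.resize(a,None,fx=6,fy=6,interpolation=3)[:,:,::-1])"
```

```text
{'clock': 41.65, 'tool_pos': [0.651, 0.049, 0.086], 'orientation': [-19.604, 89.667, 174.547], 'force': [-0.401, 0.594, -0.584], 'opening': 0.049, 'joint_pos': [21.322, 25.23, -11.757, -0.187, -53.31, -7.059]}
```

View pics/g10.png

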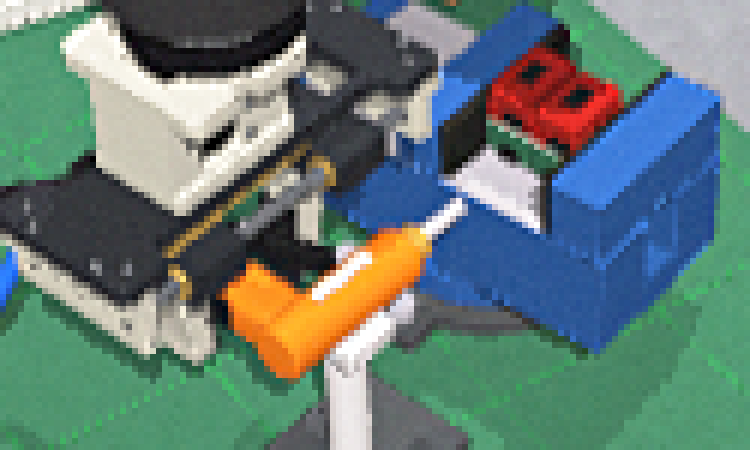

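>>> servo_tool:
  deltas:
    - [[0,0,0],[0,0,0],8.7]
    - [[0,0,0],[0,0,0],8.7]
    - [[0,0,0],[0,0,0],8.7]
    - [[0,0,0],[0,0,0],8.7]
    - [[0,0,0],[0,0,0],8.7]

```text
clock: 42.2
tool_pos: [0.6517, 0.0495, 0.0858]
orientation: [-24.0, 89.7, 170.2]
force: [-0.3, -0.4, -0.5]
opening: 0.0833
```

>>> servo_tool:
  deltas:
    - [[0,0,0],[-2,0,0],8.7]
    - [[0,0,0],[-5,0,0],8.7]
    - [[0,0,0],[-9,0,0],8.7]
    - [[0,0,0],[-12.5,0,0],8.7]
    - [[0,0,0],[-13,0,0],8.7]

```text
clock: 42.7
tool_pos: [0.6552, 0.0498, 0.2217]
orientation: [-165.3, 89.7, 28.9]
force: [0.2, 1.4, 0.5]
opening: 0.0872
```

```bash
python3 -c "
from h import *
state();plan([.5422,-.1310,.21],197.3)"
```

```text
{'clock': 42.7, 'tool_pos': [0.655, 0.05, 0.222], 'orientation': [-165.254, 89.71, 28.939], 'force': [0.186, 1.404, 0.469], 'opening': 0.087, 'joint_pos': [21.294, 18.88, -2.393, -0.041, -68.44, -7.085]}
shift cm [ 1.07 14.76 15.39]
turn [-3.11 -0.28  0.07] for 197.3
turn [1.7689e+02 1.0000e-01 4.4000e-01] for 377.3
```

>>> servo_tool:
  deltas:
    - [[-0.6,0,0],[0.2,3,3.1],6]
    - [[-1.2,0,0],[0.4,6,6.2],4]
    - [[-1.8,0,0],[0.6,9,9.3],4]
    - [[-2.4,0,0],[0.8,12,12.4],4]
    - [[-3.1,-0.3,0.1],[1,14.8,15.4],4]

```text
clock: 43.2
tool_pos: [0.5414, -0.1327, 0.2108]
orientation: [128.6, 89.9, -34.1]
force: [1.1, 0.6, 1.1]
opening: 0.0528
```

```bash
python3 -c "
from h import *
state();plan([.5422,-.1310,.0857],197.3)"
```

```text
{'clock': 43.2, 'tool_pos': [0.541, -0.133, 0.211], 'orientation': [128.597, 89.938, -34.074], 'force': [1.126, 0.6, 1.066], 'opening': 0.053, 'joint_pos': [6.382, 10.124, -15.753, 0.045, -64.076, 10.927]}
shift cm [12.51 -0.15 -0.12]
turn [ 0.03 -0.04 -0.05] for 197.3
turn [-1.7997e+02  8.0000e-02 -6.0000e-02] for 377.3
```

>>> servo_tool:
  deltas:
    - [[0,0,0],[4,-0.1,-0.1],4]
    - [[0,0,0],[8,-0.1,-0.1],4]
    - [[0,0,0],[11,-0.1,-0.1],4]
    - [[0,0,0],[12.5,-0.1,-0.1],4]
    - [[0,0,0],[12.5,-0.1,-0.1],4]

```text
clock: 43.7
tool_pos: [0.5407, -0.1316, 0.0834]
orientation: [-5.1, 89.8, -167.8]
force: [1.1, -0.1, -0.3]
opening: 0.0398
```

>>> servo_tool:
  deltas:
    - [[0,0,0],[0,0,0],1]
    - [[0,0,0],[0,0,0],1]
    - [[0,0,0],[0,0,0],1]
    - [[0,0,0],[0,0,0],1]
    - [[0,0,0],[0,0,0],1]

```text
clock: 44.2
tool_pos: [0.5421, -0.1314, 0.0845]
orientation: [64.0, 90.0, -98.7]
force: [2.2, 1.5, 2.4]
opening: 0.0131
```

```bash
python3 -c "
from h import *
crank(15,-24)"
```

```text
clock 44.2 q mod 2pi 0.367 radius 0.0337 xv off -0.0 open 0.0131 F [2.2 1.5 2.4]
turn [ 0.02  0.01 -0.03]
[[-0.35, 0, 1.39], [0.03, 0, 2.8], [0.94, 0, 3.93], [2.24, 0, 4.59], [3.69, 0, 4.67]]
[[1.36, 0, -0.52], [2.39, 0, -1.55], [2.91, 0, -2.91], [2.84, 0, -4.36], [2.18, 0, -5.66]]
[[-1.13, 0, -0.92], [-2.54, 0, -1.29], [-3.97, 0, -1.07], [-5.19, 0, -0.28], [-5.99, 0, 0.94]]
```

>>> servo_tool:
  deltas:
    - [[0,0,0],[-0.25,0,1.39],1]
    - [[0,0,0],[0.1,0,2.8],1]
    - [[0,0,0],[1.0,0,3.93],1]
    - [[0,0,0],[2.3,0,4.59],1]
    - [[0,0,0],[3.75,0,4.67],1]

```text
clock: 44.7
tool_pos: [0.4975, -0.1447, 0.0476]
orientation: [177.3, 89.9, 14.6]
force: [2.9, 9.8, 4.7]
opening: 0.0129
```

>>> servo_tool:
  deltas:
    - [[0,0,0],[1.36,0,-0.52],1]
    - [[0,0,0],[2.39,0,-1.55],1]
    - [[0,0,0],[2.91,0,-2.91],1]
    - [[0,0,0],[2.84,0,-4.36],1]
    - [[0,0,0],[2.18,0,-5.66],1]

```text
clock: 45.2
tool_pos: [0.5501, -0.1289, 0.0234]
orientation: [-8.4, 89.8, -171.2]
force: [3.2, -6.6, -11.6]
opening: 0.0129
```

>>> servo_tool:
  deltas:
    - [[0,0,0],[-1.13,0,-0.92],1]
    - [[0,0,0],[-2.54,0,-1.29],1]
    - [[0,0,0],[-3.97,0,-1.07],1]
    - [[0,0,0],[-5.19,0,-0.28],1]
    - [[0,0,0],[-5.99,0,0.94],1]

```text
clock: 45.7
tool_pos: [0.5438, -0.1309, 0.0842]
orientation: [172.9, 90.0, 10.2]
force: [4.1, 1.5, -7.1]
opening: 0.0131
```

```bash
python3 -c "
from h import *
crank(5,-24)"
```

```text
clock 45.7 q mod 2pi 0.42 radius 0.0341 xv off -0.0 open 0.0131 F [ 4.1  1.5 -7.1]
turn [-0.03 -0.05 -0.01]
[[-0.38, 0, 1.39], [-0.08, 0, 2.81], [0.77, 0, 3.99], [2.03, 0, 4.72], [3.48, 0, 4.87]]
```

>>> servo_tool:
  deltas:
    - [[0,0,0],[0,0,0],4]
    - [[0,0,0],[0,0,0],4]
    - [[0,0,0],[-3,0,0],4]
    - [[0,0,0],[-7.5,0,0],5]
    - [[0,0,0],[-12,0,0],6]

```text
clock: 46.2
tool_pos: [0.5434, -0.1309, 0.2046]
orientation: [-5.2, 89.9, -167.9]
force: [1.2, -0.2, 0.1]
opening: 0.0478
```

```bash
python3 -c "
from h import *
s=snap('scene'); im=cv2.imread('pics/s2.png')[:,:,::-1]
H,S,V=cv2.split(cv2.cvtColor(np.ascontiguousarray(im),cv2.COLOR_RGB2HSV))
m=((S<45)&(V>150)).astype('uint8'); m[:125]=0;m[175:]=0;m[:,:140]=0;m[:,225:]=0
m=cv2.morphologyEx(m,cv2.MORPH_CLOSE,np.ones((5,5)))
c,_=cv2.findContours(m,cv2.RETR_EXTERNAL,cv2.CHAIN_APPROX_NONE)
for k in c:
    if cv2.contourArea(k)<200: continue
    q=cv2.approxPolyDP(cv2.convexHull(k),4,True)[:,0]; print('area',cv2.contourArea(k),q.tolist()); print(np.array([ray(s,*p,.018) for p in q]).round(3))
    p=np.array([ray(s,*q[0],.018)[:2] for q in k]); print(cv2.minAreaRect((p*1000).astype('float32')))
state(); plan([.4771,.0400,.21],197.3)
for n in('scene','side'):
    s=snap(n); H,S,V=cv2.split(cv2.cvtColor(s['image'],cv2.COLOR_RGB2HSV))
    m=(((H<7)|(H>172))&(S>150)&(V>50)).astype('uint8'); k,l,st,c=cv2.connectedComponentsWithStats(m)
    for i in range(1,k):
        if st[i,4]>20 and 190<c[i][0]<330: print(n,st[i],c[i].round(1),ray(s,*c[i],.125).round(3))
"
```

```text
area 2367.5 [[205, 125], [214, 154], [149, 174], [140, 149], [140, 125]]
[[ 0.363 -0.428  0.018]
 [ 0.435 -0.252  0.018]
 [ 0.666 -0.285  0.018]
 [ 0.63  -0.43   0.018]
 [ 0.563 -0.572  0.018]]
((510.6191711425781, -387.35894775390625), (315.0921630859375, 252.9836883544922), 70.80523681640625)
{'clock': 46.25, 'tool_pos': [0.547, -0.132, 0.213], 'orientation': [150.315, 89.42, -12.321], 'force': [4.032, -0.865, 8.387], 'opening': 0.052, 'joint_pos': [6.528, 10.221, -15.341, 0.209, -63.889, 10.745]}
shift cm [  0.24 -18.48   1.59]
turn [ 0.06 -0.5  -0.29] for 197.3
turn [-179.93    0.45   -0.79] for 377.3
scene [246 172  23  19 221] [256.6 181.1] [0.479 0.051 0.125]
side [225  65  12   7  54] [230.7  68.2] [ 0.83  -0.475  0.125]
side [189  96  12   7  54] [195.3  98.8] [ 0.845 -0.225  0.125]
side [253 169  17  15 204] [261.  175.8] [0.476 0.047 0.125]
```

>>> servo_tool:
  deltas:
    - [[0,-0.5,-0.3],[0,-4.6,0.4],6]
    - [[0,-0.5,-0.3],[0,-9.2,0.8],6]
    - [[0,-0.5,-0.3],[0,-13.8,1.2],6]
    - [[0,-0.5,-0.3],[0,-18.5,1.6],6]
    - [[0,-0.5,-0.3],[0,-18.5,1.6],6]

```text
clock: 46.85
tool_pos: [0.4739, 0.0448, 0.206]
orientation: [-47.0, 89.7, 150.6]
force: [-0.7, 0.3, -0.2]
opening: 0.0598
```

```bash
python3 -c "
from h import *
state(); plan([.4771,.0400,.102],197.3)
s=snap('wrist'); im=s['image']; cv2.imwrite('pics/w11.png',im[:,:,::-1])
H,S,V=cv2.split(cv2.cvtColor(im,cv2.COLOR_RGB2HSV))
m=(((H<7)|(H>172))&(S>120)&(V>50)).astype('uint8'); k,l,st,c=cv2.connectedComponentsWithStats(m)
for i in range(1,k):
    if st[i,4]>60: print(st[i],c[i].round(1))
for x in (.014,.042,.070): print(x,proj(s,np.r_[np.array([.48445,.01296])+x*VX,.132]).round(1))
"
```

```text
{'clock': 46.85, 'tool_pos': [0.474, 0.045, 0.206], 'orientation': [-46.994, 89.7, 150.581], 'force': [-0.65, 0.282, -0.168], 'opening': 0.06, 'joint_pos': [28.94, 2.587, -25.033, -0.288, -62.538, -11.232]}
shift cm [10.39  0.59 -0.19]
turn [0.28 0.21 0.22] for 197.3
turn [-179.72   -0.34    0.32] for 377.3
[ 227  176   48   62 2340] [250.4 206.7]
0.014 [252.9 181.3]
0.042 [252.8 212.6]
0.07 [252.7 241.8]
```

>>> servo_tool:
  deltas:
    - [[0.3,0.2,0.2],[3,0.7,-0.2],6]
    - [[0.3,0.2,0.2],[6,0.7,-0.2],6]
    - [[0.3,0.2,0.2],[8,0.7,-0.2],6]
    - [[0.3,0.2,0.2],[9.5,0.7,-0.2],6]
    - [[0.3,0.2,0.2],[10.3,0.7,-0.2],6]

```text
clock: 47.4
tool_pos: [0.4774, 0.0362, 0.1007]
orientation: [10.9, 89.8, -151.9]
force: [0.4, -0.4, -0.0]
opening: 0.0598
```

>>> servo_tool:
  deltas:
    - [[0,0,0],[0,0,0],3]
    - [[0,0,0],[0,0,0],3]
    - [[0,0,0],[0,0,0],3]
    - [[0,0,0],[0,0,0],3]
    - [[0,0,0],[0,0,0],3]

```text
clock: 47.9
tool_pos: [0.478, 0.0362, 0.1014]
orientation: [18.8, 89.8, -144.0]
force: [1.0, -2.1, 0.0]
opening: 0.0396
```

>>> servo_tool:
  deltas:
    - [[0,0,0],[-1,0,0],3]
    - [[0,0,0],[-3,0,0],3]
    - [[0,0,0],[-6,0,0],3]
    - [[0,0,0],[-10,0,0],3]
    - [[0,0,0],[-14,0,0],3]

```text
clock: 48.4
tool_pos: [0.4777, 0.0363, 0.2437]
orientation: [15.6, 89.8, -147.2]
force: [-0.3, 0.0, -1.3]
opening: 0.0396
```

```bash
python3 -c "
from h import *
state(); plan([.535,-.22,.24],175)
for n in('scene','side'):
    s=snap(n); H,S,V=cv2.split(cv2.cvtColor(s['image'],cv2.COLOR_RGB2HSV))
    m=(((H<7)|(H>172))&(S>150)&(V>50)).astype('uint8'); k,l,st,c=cv2.connectedComponentsWithStats(m)
    for i in range(1,k):
        if st[i,4]>20 and 190<c[i][0]<330: print(n,st[i],c[i].round(1),ray(s,*c[i],.125).round(3))
"
```

```text
{'clock': 48.4, 'tool_pos': [0.478, 0.036, 0.244], 'orientation': [15.6, 89.847, -147.184], 'force': [-0.289, 0.011, -1.255], 'opening': 0.04, 'joint_pos': [27.961, 1.16, -21.499, 0.014, -67.494, -10.75]}
shift cm [ 0.39 26.18  2.12]
turn [22.22  0.14 -0.07] for 175
turn [-1.5778e+02  1.0000e-01  1.9000e-01] for 355
scene [253 132  10  14  70] [256.8 137.7] [ 0.349 -0.12   0.125]
scene [254 177  15  14 111] [260.6 183.5] [0.477 0.067 0.125]
side [225  65  12   7  52] [230.7  68.2] [ 0.831 -0.476  0.125]
side [189  96  13   8  58] [195.5  98.8] [ 0.845 -0.226  0.125]
side [255 128  16   9 111] [262.6 131.9] [ 0.555 -0.149  0.125]
side [254 174  14  10 103] [260.1 178.8] [0.474 0.059 0.125]
```

>>> servo_tool:
  deltas:
    - [[0,0,0],[0,4.5,0.4],3]
    - [[0,0,0],[0,9,0.7],3]
    - [[0,0,0],[0,13.5,1.1],3]
    - [[0,0,0],[0,18,1.4],3]
    - [[0,0,0],[0,22.5,1.8],3]

```text
clock: 49.0
tool_pos: [0.5307, -0.1845, 0.2488]
orientation: [175.1, 89.5, 12.4]
force: [1.2, 0.8, -1.1]
opening: 0.0398
```

>>> servo_tool:
  deltas:
    - [[0,0,0],[0,4.6,0.3],3]
    - [[7.5,0,0],[0,4.6,0.3],3]
    - [[15,0,0],[0,4.6,0.3],3]
    - [[22,0,0],[0,4.6,0.3],3]
    - [[22,0,0],[0,4.6,0.3],3]

```text
clock: 49.5
tool_pos: [0.5412, -0.2294, 0.249]
orientation: [-161.2, 89.5, 14.0]
force: [-0.3, 0.1, -1.4]
opening: 0.0396
```

```bash
python3 -c "
from h import *
state()
s=snap('wrist'); cv2.imwrite('pics/w12.png',cv2.resize(s['image'],(800,600),interpolation=3)[:,:,::-1]); np.save('w12.npy',s,allow_pickle=True)
"
```

```text
{'clock': 49.5, 'tool_pos': [0.541, -0.229, 0.249], 'orientation': [-161.195, 89.498, 13.974], 'force': [-0.325, 0.083, -1.367], 'opening': 0.04, 'joint_pos': [-4.03, 11.345, -8.986, -0.166, -69.191, -0.743]}
```

View pics/w12.png

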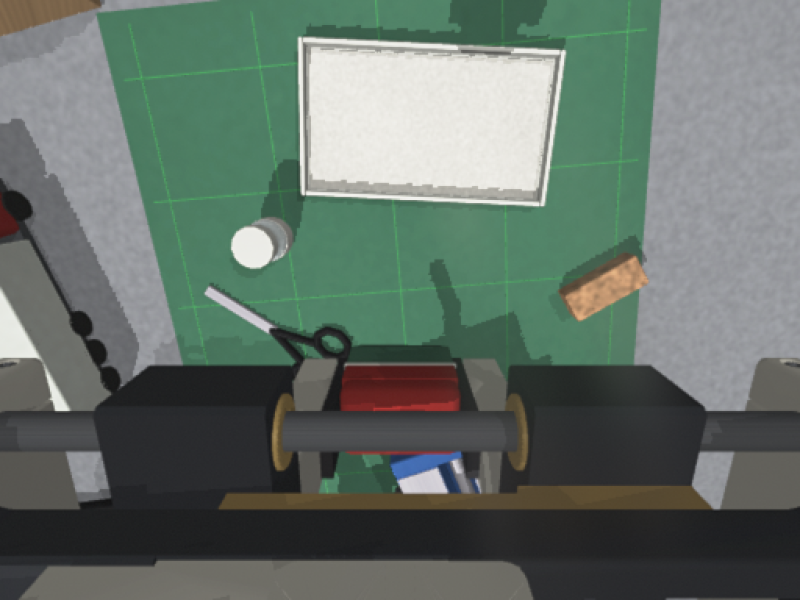

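Tray fully visible: rim corners (300,38), (564,51), (543,205), (303,194). The gripper holds cab B. Cement jar stands left at (255,245).

```bash
python3 -c "
from h import *
s=np.load('w12.npy',allow_pickle=True).item()
c=np.array([ray(s,u*.64,v*.64,.018)[:2] for u,v in((300,38),(564,51),(543,205),(303,194))]); print(c.round(4))
print('lens',[np.linalg.norm(c[i]-c[(i+1)%4]).round(4) for i in range(4)],'ctr',c.mean(0).round(4))
for a,b in((c[0],c[1]),(c[3],c[2])): d=b-a; print(np.degrees(np.arctan2(d[1],d[0])))
d=(c[1]+c[2]-c[0]-c[3]);ang=np.degrees(np.arctan2(d[1],d[0])); u=d/np.linalg.norm(d); ct=c.mean(0); print('ang',ang)
print('jar',ray(s,255*.64,245*.64,.065))
for k in(.042,-.042): print(k,ct+k*u); plan([*(ct+k*u),.12],ang)
"
```

```text
[[ 0.6037 -0.4121]
 [ 0.3998 -0.3857]
 [ 0.4147 -0.2692]
 [ 0.6186 -0.2953]]
lens [np.float64(0.2057), np.float64(0.1174), np.float64(0.2056), np.float64(0.1178)] ctr [ 0.5092 -0.3406]
172.60967237660137
172.7110077774783
ang 172.66032654974387
jar [ 0.65094551 -0.26164656  0.065     ]
0.042 [ 0.46754765 -0.33519953]
shift cm [12.82 11.19  6.62]
turn [ 2.78 -0.49  0.17] for 172.66032654974387
turn [-177.22   -0.26   -0.75] for 352.6603265497439
-0.042 [ 0.55085937 -0.34593065]
shift cm [12.89 11.6  -1.77]
turn [ 2.78 -0.49  0.17] for 172.66032654974387
turn [-177.22   -0.26   -0.75] for 352.6603265497439
```

>>> servo_tool:
  deltas:
    - [[1,-0.2,0],[0,3.9,-0.6],3]
    - [[2,-0.4,0],[0,7.8,-1.2],3]
    - [[2.8,-0.5,0.2],[1,11.6,-1.8],3]
    - [[2.8,-0.5,0.2],[5,11.6,-1.8],3]
    - [[2.8,-0.5,0.2],[10,11.6,-1.8],3]

```text
clock: 50.05
tool_pos: [0.5522, -0.3476, 0.1499]
orientation: [160.6, 89.7, -26.6]
force: [1.1, 1.2, -1.4]
opening: 0.0396
```

```bash
python3 -c "
from h import *
state(); plan([.5509,-.3459,.0185],172.7)
"
```

```text
{'clock': 50.05, 'tool_pos': [0.552, -0.348, 0.15], 'orientation': [160.621, 89.721, -26.58], 'force': [1.078, 1.154, -1.419], 'opening': 0.04, 'joint_pos': [-15.063, 21.425, -8.468, 0.064, -59.834, 7.83]}
shift cm [13.14 -0.18  0.21]
turn [ 0.1  -0.26 -0.09] for 172.7
turn [-1.799e+02  1.400e-01 -4.100e-01] for 352.7
```

>>> servo_tool:
  deltas:
    - [[0,-0.3,0],[4,-0.2,0.2],3]
    - [[0,-0.3,0],[8,-0.2,0.2],3]
    - [[0,-0.3,0],[11,-0.2,0.2],3]
    - [[0,-0.3,0],[12.5,-0.2,0.2],3]
    - [[0,-0.3,0],[13,-0.2,0.2],3]

```text
clock: 50.55
tool_pos: [0.5505, -0.3453, 0.0186]
orientation: [22.8, 89.8, -164.3]
force: [-0.4, 0.5, -0.4]
opening: 0.0396
```

>>> servo_tool:
  deltas:
    - [[0,0,0],[0.05,0,0],3]
    - [[0,0,0],[0.15,0,0],3]

```text
clock: 50.75
tool_pos: [0.5516, -0.3456, 0.0186]
orientation: [66.8, 89.9, -120.2]
force: [0.4, -0.1, -0.5]
opening: 0.0397
```

```bash
python3 -c "
from h import *
state()"
```

```text
{'clock': 50.75, 'tool_pos': [0.552, -0.346, 0.019], 'orientation': [66.829, 89.885, -120.166], 'force': [0.415, -0.062, -0.526], 'opening': 0.04, 'joint_pos': [-14.864, 29.21, -15.758, 0.157, -45.063, 7.757]}
```

>>> servo_tool:
  deltas:
    - [[0,0,0],[0.15,0,0],3]
    - [[0,0,0],[0.25,0,0],3]
    - [[0,0,0],[0.25,0,0],3]

```text
clock: 51.05
tool_pos: [0.5519, -0.3457, 0.0168]
orientation: [101.6, 89.9, -85.3]
force: [-0.4, -0.1, -0.8]
opening: 0.0399
```

>>> servo_tool:
  deltas:
    - [[0,0,0],[0,0,0],5]
    - [[0,0,0],[0,0,0],5]
    - [[0,0,0],[0,0,0],5]
    - [[0,0,0],[-1,0,0],5]
    - [[0,0,0],[-3,0,0],5]

```text
clock: 51.55
tool_pos: [0.5508, -0.3452, 0.046]
orientation: [25.7, 89.8, -161.3]
force: [0.6, -0.3, 0.5]
opening: 0.0498
```

>>> servo_tool:
  deltas:
    - [[0,0,0],[-4,0,0],5]
    - [[0,0,0],[-8,0,0],5]
    - [[0,0,0],[-12,0,0],6]
    - [[0,0,0],[-16,0,0],6]
    - [[0,0,0],[-19,0,0],6]

```text
clock: 52.05
tool_pos: [0.5517, -0.3454, 0.2402]
orientation: [101.3, 89.9, -85.6]
force: [1.2, 0.0, 0.4]
opening: 0.0595
```

```bash
python3 -c "
from h import *
state(); plan([.4688,.0655,.24],197.3)
for n in('scene','side'):
    s=snap(n); H,S,V=cv2.split(cv2.cvtColor(s['image'],cv2.COLOR_RGB2HSV))
    m=(((H<7)|(H>172))&(S>150)&(V>50)).astype('uint8'); k,l,st,c=cv2.connectedComponentsWithStats(m)
    for i in range(1,k):
        if st[i,4]>20 and 150<c[i][0]<330: print(n,st[i],c[i].round(1),ray(s,*c[i],.125).round(3),ray(s,*c[i],.04).round(3))
"
```

```text
{'clock': 52.05, 'tool_pos': [0.552, -0.345, 0.24], 'orientation': [101.34, 89.856, -85.648], 'force': [1.229, 0.048, 0.392], 'opening': 0.059, 'joint_pos': [-14.83, 17.799, -1.584, 0.144, -70.57, 7.794]}
shift cm [ -0.09 -39.78  13.22]
turn [-24.29   0.    -0.14] for 197.3
turn [155.71  -0.2   -0.  ] for 377.3
scene [164 145  13   9  69] [170.1 148.3] [ 0.602 -0.232  0.125] [ 0.555 -0.343  0.04 ]
scene [254 177  15  14 110] [260.6 183.5] [0.476 0.067 0.125] [ 0.415 -0.011  0.04 ]
side [226  65  11   7  52] [230.7  68.1] [ 0.831 -0.476  0.125] [ 0.902 -0.617  0.04 ]
side [189  96  12   8  57] [195.4  98.8] [ 0.845 -0.226  0.125] [ 0.918 -0.341  0.04 ]
side [280 120   9   7  44] [284.2 122.8] [ 0.511 -0.225  0.125] [ 0.549 -0.341  0.04 ]
side [254 174  13  10 103] [260.  178.8] [0.474 0.06  0.125] [ 0.509 -0.027  0.04 ]
side [168 301  13  17 165] [173.7 308.9] [0.477 0.517 0.125] [0.512 0.478 0.04 ]
```

>>> servo_tool:
  deltas:
    - [[-8,0,0],[0,0,0],6]
    - [[-16,0,0],[0,0,0],6]
    - [[-24.3,0,0],[0,0,0],6]
    - [[-24.3,0,0],[0,0,0],6]

```text
clock: 52.55
tool_pos: [0.5531, -0.3461, 0.2429]
orientation: [121.4, 89.6, -41.2]
force: [0.1, -0.3, -0.9]
opening: 0.0602
```

>>> servo_tool:
  deltas:
    - [[0,0,0],[0,-4.6,-0.5],6]
    - [[0,0,0],[0,-9.2,-1],6]
    - [[0,0,0],[0,-13.9,-1.4],6]
    - [[0,0,0],[0,-18.5,-1.9],6]
    - [[0,0,0],[0,-23.1,-2.4],6]

```text
clock: 53.05
tool_pos: [0.5058, -0.1171, 0.2416]
orientation: [122.7, 89.6, -40.2]
force: [1.3, 1.7, 0.3]
opening: 0.06
```

>>> servo_tool:
  deltas:
    - [[0,0,0],[0,-4.6,-0.5],6]
    - [[0,0,0],[0,-9.2,-1],6]
    - [[0,0,0],[0,-13.9,-1.4],6]
    - [[0,0,0],[0,-18.5,-1.9],6]
    - [[0,0,0],[0,-18.5,-1.9],6]

```text
clock: 53.55
tool_pos: [0.4686, 0.0695, 0.2409]
orientation: [133.6, 89.6, -29.2]
force: [0.0, -0.0, 1.4]
opening: 0.0598
```

```bash
python3 -c "
from h import *
state(); plan([.4695,.0645,.1015],197.3)"
```

```text
{'clock': 53.55, 'tool_pos': [0.469, 0.069, 0.241], 'orientation': [133.598, 89.561, -29.225], 'force': [0.0, -0.012, 1.432], 'opening': 0.06, 'joint_pos': [32.651, 0.39, -22.829, 0.422, -66.575, -15.641]}
shift cm [13.94  0.42  0.14]
turn [-0.12 -0.3  -0.32] for 197.3
turn [179.88  -0.5    0.47] for 377.3
```

>>> servo_tool:
  deltas:
    - [[0,-0.3,-0.3],[4,0.4,0.1],6]
    - [[0,-0.3,-0.3],[8,0.4,0.1],6]
    - [[0,-0.3,-0.3],[11,0.4,0.1],6]
    - [[0,-0.3,-0.3],[13,0.4,0.1],6]
    - [[0,-0.3,-0.3],[13.9,0.4,0.1],6]

```text
clock: 54.05
tool_pos: [0.4686, 0.0639, 0.1001]
orientation: [16.2, 89.8, -146.9]
force: [0.1, -0.2, 0.3]
opening: 0.0599
```

>>> servo_tool:
  deltas:
    - [[0,0,0],[0,0,0],3]
    - [[0,0,0],[0,0,0],3]
    - [[0,0,0],[0,0,0],3]
    - [[0,0,0],[0,0,0],3]
    - [[0,0,0],[0,0,0],3]

```text
clock: 54.55
tool_pos: [0.4695, 0.0642, 0.1012]
orientation: [36.5, 89.9, -126.6]
force: [-0.3, -0.8, 6.3]
opening: 0.0396
```

>>> servo_tool:
  deltas:
    - [[0,0,0],[-1,0,0],3]
    - [[0,0,0],[-3,0,0],3]
    - [[0,0,0],[-6,0,0],3]
    - [[0,0,0],[-10,0,0],3]
    - [[0,0,0],[-14,0,0],3]

```text
clock: 55.05
tool_pos: [0.469, 0.064, 0.2433]
orientation: [29.8, 89.9, -133.3]
force: [1.2, 1.1, -0.8]
opening: 0.0397
```

>>> servo_tool:
  deltas:
    - [[0,0,0],[0,4.6,0.2],3]
    - [[0,0,0],[0,9.2,0.4],3]
    - [[0,0,0],[0,13.8,0.6],3]
    - [[0,0,0],[0,18.4,0.8],3]
    - [[0,0,0],[0,23,1],3]

```text
clock: 55.55
tool_pos: [0.5265, -0.1606, 0.2445]
orientation: [65.0, 89.9, -98.0]
force: [1.2, 1.0, 0.1]
opening: 0.0397
```

```bash
python3 -c "
from h import *
state(); plan([.4675,-.3352,.24],172.7)"
```

```text
{'clock': 55.55, 'tool_pos': [0.526, -0.161, 0.244], 'orientation': [65.001, 89.946, -98.033], 'force': [1.188, 0.984, 0.105], 'opening': 0.04, 'joint_pos': [3.464, 8.149, -13.627, 0.057, -68.235, 13.48]}
shift cm [ 0.47 14.98 10.73]
turn [ 2.427e+01  1.000e-02 -5.000e-02] for 172.7
turn [-1.5573e+02  7.0000e-02  2.0000e-02] for 352.7
```

>>> servo_tool:
  deltas:
    - [[0,0,0],[0,3.7,2.7],3]
    - [[0,0,0],[0,7.5,5.4],3]
    - [[0,0,0],[0,11.2,8],3]
    - [[0,0,0],[0,15,10.7],3]
    - [[0,0,0],[0,15,10.7],3]

```text
clock: 56.05
tool_pos: [0.4656, -0.3393, 0.245]
orientation: [36.1, 89.9, -127.2]
force: [0.1, -0.7, -1.1]
opening: 0.0397
```

>>> servo_tool:
  deltas:
    - [[8,0,0],[0,0,0],3]
    - [[16,0,0],[2,0,0],3]
    - [[24.3,0,0],[5,0,0],3]
    - [[24.3,0,0],[9,0,0],3]
    - [[24.3,0,0],[9,0,0],3]

```text
clock: 56.55
tool_pos: [0.4623, -0.3375, 0.1508]
orientation: [-9.8, 89.5, 162.5]
force: [-0.1, 0.1, -0.7]
opening: 0.0399
```

```bash
python3 -c "
from h import *
state(); plan([.4675,-.3352,.0185],172.7)"
```

```text
{'clock': 56.55, 'tool_pos': [0.462, -0.338, 0.151], 'orientation': [-9.845, 89.468, 162.5], 'force': [-0.056, 0.132, -0.669], 'opening': 0.04, 'joint_pos': [-16.563, 14.786, -18.093, -0.01, -57.653, 8.913]}
shift cm [13.22 -0.28 -0.6 ]
turn [-0.36  0.52  0.09] for 172.7
turn [ 1.7964e+02  1.5000e-01 -8.2000e-01] for 352.7
```

>>> servo_tool:
  deltas:
    - [[-0.4,0.5,0],[4,-0.3,-0.6],3]
    - [[-0.4,0.5,0],[8,-0.3,-0.6],3]
    - [[-0.4,0.5,0],[11,-0.3,-0.6],3]
    - [[-0.4,0.5,0],[12.5,-0.3,-0.6],3]
    - [[-0.4,0.5,0],[13.2,-0.3,-0.6],3]

```text
clock: 57.05
tool_pos: [0.4679, -0.3349, 0.0189]
orientation: [-47.7, 89.9, 125.1]
force: [-1.1, -0.6, -0.7]
opening: 0.04
```

>>> servo_tool:
  deltas:
    - [[0,0,0],[0.1,0,0],3]
    - [[0,0,0],[0.15,0,0],3]
    - [[0,0,0],[0.15,0,0],3]

```text
clock: 57.35
tool_pos: [0.469, -0.3352, 0.0189]
orientation: [-130.6, 89.9, 42.2]
force: [-1.0, 0.2, -0.0]
opening: 0.0399
```

```bash
python3 -c "
from h import *
state(); plan([.4675,-.3352,.0165],172.7)"
```

```text
{'clock': 57.35, 'tool_pos': [0.469, -0.335, 0.019], 'orientation': [-130.645, 89.927, 42.195], 'force': [-0.953, 0.245, -0.011], 'opening': 0.04, 'joint_pos': [-16.166, 23.76, -25.691, -0.096, -40.511, 9.078]}
shift cm [0.24 0.02 0.15]
turn [ 0.14 -0.05  0.06] for 172.7
turn [-1.7986e+02 -9.0000e-02 -7.0000e-02] for 352.7
```

>>> servo_tool:
  deltas:
    - [[0,0,0],[0.2,0,0],3]
    - [[0,0,0],[0.25,0,0],3]
    - [[0,0,0],[0.25,0,0],3]

```text
clock: 57.65
tool_pos: [0.469, -0.3353, 0.0167]
orientation: [-143.1, 89.9, 29.8]
force: [-0.2, 0.3, 0.5]
opening: 0.0398
```

>>> servo_tool:
  deltas:
    - [[0,0,0],[0,0,0],5]
    - [[0,0,0],[0,0,0],5]
    - [[0,0,0],[0,0,0],5]
    - [[0,0,0],[-1,0,0],5]
    - [[0,0,0],[-3,0,0],5]

```text
clock: 58.15
tool_pos: [0.4679, -0.3349, 0.0461]
orientation: [-41.5, 89.9, 131.3]
force: [-0.0, -0.0, 0.4]
opening: 0.0499
```

>>> servo_tool:
  deltas:
    - [[0,0,0],[-4,0,0],5]
    - [[0,0,0],[-8,0,0],5]
    - [[0,0,0],[-12,0,0],6]
    - [[0,0,0],[-16,0,0],6]
    - [[0,0,0],[-19,0,0],6]

```text
clock: 58.65
tool_pos: [0.4685, -0.3356, 0.2401]
orientation: [-161.2, 89.9, 11.6]
force: [0.4, -0.6, -0.2]
opening: 0.0595
```

>>> servo_tool:
  deltas:
    - [[0,0,0],[0,-4.5,0],6]
    - [[0,0,0],[0,-9,0],6]
    - [[0,0,0],[0,-13,0],6]
    - [[0,0,0],[0,-13,0],6]

```text
clock: 59.05
tool_pos: [0.485, -0.2033, 0.2415]
orientation: [-160.4, 89.8, 12.7]
force: [0.4, 0.2, 0.3]
opening: 0.0601
```

```bash
python3 -c "
from h import *
state()
s=snap('wrist'); a=cv2.resize(s['image'],(400,300),interpolation=3)
sc=snap('scene'); b=cv2.resize(sc['image'][100:250,130:330],(400,300),interpolation=3)
w=cv2.resize(s['image'][:230],(800,359),interpolation=3)[:300]
cv2.imwrite('pics/f13.png',np.vstack([w[:, :],np.hstack([b,cv2.resize(sc['image'],(400,300))])])[:,:,::-1])
for n in('scene','side'):
    s=snap(n); H,S,V=cv2.split(cv2.cvtColor(s['image'],cv2.COLOR_RGB2HSV))
    m=(((H<7)|(H>172))&(S>150)&(V>50)).astype('uint8'); k,l,st,c=cv2.connectedComponentsWithStats(m)
    for i in range(1,k):
        if st[i,4]>20 and 150<c[i][0]<330: print(n,st[i],c[i].round(1),ray(s,*c[i],.04).round(3))
"
```

```text
{'clock': 59.05, 'tool_pos': [0.485, -0.203, 0.241], 'orientation': [-160.358, 89.795, 12.684], 'force': [0.391, 0.202, 0.259], 'opening': 0.06, 'joint_pos': [-1.385, 5.758, -16.775, -0.054, -67.268, -5.553]}
scene [187 137  12  10  64] [192.3 141.4] [ 0.472 -0.334  0.04 ]
scene [164 145  13   9  70] [170.1 148.3] [ 0.555 -0.343  0.04 ]
side [225  65  12   7  53] [230.6  68.2] [ 0.902 -0.617  0.04 ]
side [190  96  11   8  56] [195.6  98.8] [ 0.918 -0.341  0.04 ]
side [280 120   9   7  44] [284.2 122.8] [ 0.549 -0.341  0.04 ]
side [301 127   9   7  47] [305.1 129.9] [ 0.466 -0.332  0.04 ]
side [168 301  12  17 163] [173.6 308.8] [0.512 0.478 0.04 ]
```

View pics/f13.png

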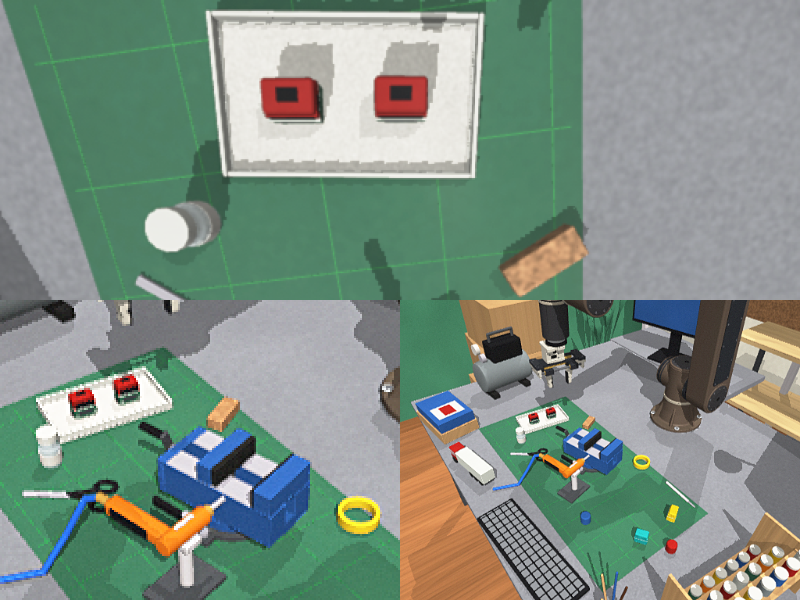

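```bash
python3 -c "
from h import *
print(ctrl.close_job())"
```

```text
the job is handed in; nothing more can be done
None
```

The job is handed in, at about 59 s on the robot's clock. Both cabs stand upright on the tray floor. Only two cabs were on the mat; no third was there.

- **Clamping:** I stood the two cabs nose to tail in the vice, turning the second round because its nose first faced the wrong way. I then wound the crank to about 38.06 rad. From the crank geometry that is about 2.5 mm of squash on the rubber face. A close wrist picture showed the row touching both jaws, though it could only confirm the squash roughly.
- **Air gun:** With the row held, I squeezed the trigger. It settled at a finger opening of 49.5 mm and held there for about 1.5 s, then I let it go. I took it as fully in because the opening stayed steady under full grip force; I had no direct reading of the trigger angle.
- **Finish:** I slackened the vice by one turn and moved both cabs to the tray. In the last check the scene and side cameras agreed on the cabs' positions at roof height to about 6 mm, which fits upright cabs. The last pictures showed the other things where they were and the arm clear.
- **What went less smoothly:**
  - The crank grip slipped about 5 mm, so I re-gripped before the last turn.
  - The gun squeeze started about 6 mm off centre, with up to 35 N sideways on the fingers, until I corrected it.
  - I viewed 19 pictures against the budget of 14.

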